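# Open a kit, set the tote dividers, load and close the kit

## Task

Open a new kit by pressing the recessed key of the kit counter fully in with the end of a white rod, before any bar goes into the tote. Slide the tote's two dividers so that the left bay just takes the long white rods lengthwise and the right bay the short aluminium bars, each bay with less than 2 cm of length to spare, and lay all the bars flat and lengthwise in the right bay; once they are in, press the key fully in again with a rod to close the kit, and finish with every rod lying flat and lengthwise in the left bay. Leave the vial and the steel block where they stand.

Things in the scene. Friction and masses are not known exactly. Their poses are not given: they have to be found in the camera images.
- tote: Fixed open grey tote on a black base. Origin: centre of its underside, on the bench; y along its length (left bay at +y), x across it, straight away from the robot, z up. Inside 144 mm (x) by 250 mm (y); inner floor 27 mm and wall tops 60 mm above the bench, walls 6 mm thick. Two sliding dividers part it into three bays; the middle bay stays empty.
- left_divider (a joint): Left divider, an upright aluminium plate 6 mm thick across the inside of the tote, sliding along the tote's y; its value is the y (m) of the plate's middle plane in the tote's frame, -0.01 to 0.10. Friction of about 2.5 N holds it where it is left. Plate top 69 mm above the bench. At the start its bay is too short.
- right_divider (a joint): Right divider, like the left one; value = y (m) of its middle plane in the tote's frame, -0.10 to 0.04. At the start its bay is too long; it must be moved out of the way before the left divider can be gripped through to its place.
- left_divider_tab (a point): Centre of the black grip tab on top of the left divider: 40 mm along the tote's x, 10 mm thick along y, 16 mm high, centre 75 mm and top 83 mm above the bench. Axes as the tote's.
- right_divider_tab (a point): Centre of the black grip tab on top of the right divider, same size and height. Axes as the tote's.
- counter: Fixed kit counter left of the tote: grey box 84 mm wide and 60 mm deep on a foot, top 142 mm above the bench, its face turned to the right, towards the tote. Origin on the bench below the middle of the face; its x points into the face, the way the key is pressed. A magnifier lamp on a boom hangs above the bench to the left of it, 0.38 m up and higher.
- key_mouth (a point): Centre of the square opening, 18 by 18 mm, in the plane of the counter's face, 110 mm above the bench. The key lies 10 mm behind it. Axes as the counter's: x points inward.
- key (a joint): The recessed spring key, a black disc of 16 mm diameter: 0 out, 0.006 m fully in; needs 1.5 N to start and 4.5 N to be fully in, springs back when released. Too deep and narrow for a finger; the 8 mm rod fits.
- vial: Bystander: clear vial with white cap, 24 mm across, 66 mm high, standing upright behind the tote. Origin at its foot.
- steel_block: Bystander: bored steel block, 64 x 58 x 56 mm, behind the tote. Origin: centre of its underside.
- rod_1: Loose white ceramic rod 1, square section 8 x 8 mm, 100 mm long along its own y, both ends blunt. Origin: centre of its underside; z up. May be absent; any rod may serve as the stylus.
- rod_2: Loose white ceramic rod 2, square section 8 x 8 mm, 100 mm long along its own y, both ends blunt. Origin: centre of its underside; z up. May be absent; any rod may serve as the stylus.
- bar_1: Loose square aluminium bar 1: 72 mm long along its own y, 16 x 16 mm section. Origin: centre of its underside; z up. May be absent.
- bar_2: Loose square aluminium bar 2: 72 mm long along its own y, 16 x 16 mm section. Origin: centre of its underside; z up. May be absent.
- bar_3: Loose square aluminium bar 3: 72 mm long along its own y, 16 x 16 mm section. Origin: centre of its underside; z up. May be absent.
Not all that is in view belongs to the job. What is shaped like the bar_2 but purple is not meant. Several things have the shape of the counter; the one meant has the colours described above.

How it is judged:
On the way, in this order (a step that is already met when the one before it is completed fails the run):
1. the counter's key is pressed at least 4.5 mm in with a rod, to open the kit (value of joint key above 0.0045 m and contact force between any of rod_1, rod_2 and key above 0.5 N), for 0.1 s.
2. both dividers leave a bay that fits with little to spare (left bay 100 to 122 mm long, right bay 72 to 94 mm), all bars lie flat and lengthwise in the right bay, and the key is out (((angle between bar_1's own z axis and vertical below 0.15 rad and z of bar_1 in the frame of tote below 0.031 m) or (angle between bar_1's own z axis and vertical above 1.4 rad and z of bar_1 in the frame of tote below 0.046 m)) and z of each of bar_1, bar_2, bar_3 in the frame of tote above 0.024 m and angle between bar_1's own y axis and vertical between 1.42 and 1.72 rad and angle between the y axis of each of bar_1, bar_2, bar_3 and the y axis of tote, either way round below 0.35 rad and x of bar_1 in the frame of tote between -0.072 and 0.072 m and y of each of bar_1, bar_2, bar_3 in the frame of right_divider_tab below -0.036 m and y of each of bar_1, bar_2, bar_3 in the frame of tote above -0.092 m and ((angle between bar_2's own z axis and vertical below 0.15 rad and z of bar_2 in the frame of tote below 0.031 m) or (angle between bar_2's own z axis and vertical above 1.4 rad and z of bar_2 in the frame of tote below 0.046 m)) and angle between bar_2's own y axis and vertical between 1.42 and 1.72 rad and x of bar_2 in the frame of tote between -0.072 and 0.072 m and ((angle between bar_3's own z axis and vertical below 0.15 rad and z of bar_3 in the frame of tote below 0.031 m) or (angle between bar_3's own z axis and vertical above 1.4 rad and z of bar_3 in the frame of tote below 0.046 m)) and angle between bar_3's own y axis and vertical between 1.42 and 1.72 rad and x of bar_3 in the frame of tote between -0.072 and 0.072 m and value of joint left_divider between 0 and 0.022 m and value of joint right_divider between -0.05 and -0.028 m and value of joint key below 0.001 m), for 0.3 s.
3. the key is pressed at least 4.5 mm in again with a rod, to close the kit (all of step 1), for 0.1 s.
At the end, for the whole second after the job is handed in: Rods in the left bay, bars in the right: flat on the tote floor on any long face (within 4 mm, tilt under 0.15 rad), lengthwise (within 0.35 rad), wholly within their bay, at rest; left bay 100 to 122 mm, right bay 72 to 94 mm long; the key is out again (all of step 2 and ((angle between rod_1's own z axis and vertical below 0.15 rad and z of rod_1 in the frame of tote below 0.031 m) or (angle between rod_1's own z axis and vertical above 1.4 rad and z of rod_1 in the frame of tote below 0.038 m)) and z of each of rod_1, rod_2 in the frame of tote above 0.024 m and angle between rod_1's own y axis and vertical between 1.42 and 1.72 rad and angle between the y axis of each of rod_1, rod_2 and the y axis of tote, either way round below 0.35 rad and x of rod_1 in the frame of tote between -0.072 and 0.072 m and y of each of rod_1, rod_2 in the frame of left_divider_tab above 0.05 m and y of each of rod_1, rod_2 in the frame of tote below 0.078 m and ((angle between rod_2's own z axis and vertical below 0.15 rad and z of rod_2 in the frame of tote below 0.031 m) or (angle between rod_2's own z axis and vertical above 1.4 rad and z of rod_2 in the frame of tote below 0.038 m)) and angle between rod_2's own y axis and vertical between 1.42 and 1.72 rad and x of rod_2 in the frame of tote between -0.072 and 0.072 m and linear speed of each of rod_1, rod_2, bar_1, bar_2, bar_3 below 0.02 m/s); the robot touches nothing.
It fails at once if the vial is moved by more than 30 mm or tipped over (distance of vial from where it was at the start of the episode above 0.03 m or angle between vial's own z axis and vertical above 0.5 rad).
It fails at once if the steel block is moved by more than 30 mm (distance of steel_block from where it was at the start of the episode above 0.03 m).
Of rod_1, rod_2 only 1 to 2 are there at a start; the rules pass over those that are not, and their reading is None.
Of bar_1, bar_2, bar_3 only 2 to 3 are there at a start; the rules pass over those that are not, and their reading is None.
At some moment in a run one of rod_1, rod_2, bar_1, bar_2, bar_3 may be knocked a few centimetres aside while the robot is not near it.
Once in a run the grip may slacken for a moment while it holds something.
It also fails if it takes over 208 s, if anything falls off the work surface, if the arm or the gripper's body presses on something with over 40 N, if the wrist force passes 120 N, or if a joint passes its speed limit or range.

## Robot

A 6-joint arm with a two-finger parallel gripper is mounted at the origin on the work surface; the furniture and walls round the work are solid. World frame = base frame: x ahead of the robot, y to its left, z up, the work surface at z = 0. Lengths are in m, angles in rad, forces in N, time in s.
With the tool pointing down it reaches from about 0.25 to 0.775 m from the base axis. Payload 4 kg.
Tool frame: the origin (TCP) lies at the very end of the fingers, on their centre line; the grasp point (between the pads) lies 19 mm behind it; z points along the fingers, y is the line along which they close (so a half turn about z gives the same grasp; the last joint's range is limited). The gripper opens to 85 mm and grips with 20 to 120 N. Pads are 22 mm wide; open, the fingers measure 114 mm over their backs; the gripper's body (76 mm by 85 mm) begins 54 mm behind the grasp point. The pads swing forward as they close: fully open they stand 13 mm farther back than shut.
Start: joints at [-1.221, 0.087, 1.371, -0, 1.684, -0.103], TCP at [0.241, -0.495, 0.231] pointing down, gripper open.
Joint ranges: [-3.1, 3.1], [-0.76, 2.03], [0.27, 2.55], [-1.08, 4.22], [0.17, 2.65], [-2.57, 2.57]. Speed limits (rad/s): [2.79, 2.79, 3.14, 3.14, 3.14, 3.14].

## Interface

Orientations are given as [roll, pitch, yaw] about the fixed x, y, z axes, in that order (R = Rz(yaw) Ry(pitch) Rx(roll)).
In Python, from bench import telemetry, imaging, workorder gives the robot as it stands.
- The arm moves only by the shell command python3 -m handwheel 'ROWS' [OPENING] [FORCE]. ROWS is JSON, one flat list of numbers, 6 for each row, row after row: the shift along the tool's x, y, z each as a share of 0.12 m, from -1 to 1, then the turn, a rotation vector about the tool's x, y, z each as a share of 180 degrees, from -1 to 1. A call has 1 to 20 rows; each row shifts and turns the commanded pose from where the row before left it, along the tool's axes as they then stand; what a row does not reach is not made up. A row lasts 1/10 s, in which the tool goes at most 50 mm and 8.59 degrees, less where a joint would pass 70% of its speed; a pose out of reach is approached as far as the arm can. A call with a number of a shift or a turn outside -1 to 1 is refused whole. A call with a gripper value outside its range is refused whole. OPENING is the opening, from 0 (shut) to 1 (fully open), set as the call begins (- or left out, the last holds). The fingers move at their own pace and stop on an object; FORCE is the grip in N (left out, the last holds). Time passes only in rows, so rows that do not move let the fingers close. It gives the time, the measured TCP pose, the force, the opening and the grip force at its end, in the units of the state.
- telemetry.state(): the state, without advancing time (a new reading comes with each control period).
- imaging.capture(name): name is "scene" or "side" or "wrist"; returns a dict with "pixels" (480x640x3 uint8, red, green, blue), "fovy" (degrees; the focal length in pixels is half the picture's height over the tangent of half this angle, whatever the lens; pixels are square), "cx", "cy" (the principal point, pixels), "distortion" ([k1, k2, p1, p2, k3] as OpenCV has them; the pictures are not rectified), "rvec" (rotation vector, rad) and "tvec" (3), from world to camera coordinates, as OpenCV has them; the wrist camera has in their place "tool_from_camera" (4x4, takes a point from camera to tool coordinates, whose origin is the TCP and whose axes are the flange's). Camera axes: x right, y down, z forward; pixel columns grow to the right and rows downward; lengths in m; the calibration is good to about 2 mm. A picture is of the moment at which its call begins: read the wrist's pose just before it. There is no depth.
- workorder.finish_job(): hands the job in; it is judged then, once.
Trained networks look in a picture, given as the dict that the camera call returned (one of the last four; its "shot" number tells which), for a name from the list of things; names that differ only in an ending like _2 or _b are one class to them, and where a whole thing is asked for, a point or a joint stands for the part that bears it (a point fixed in the world has none). Each returns a list of dicts, best first, with "score" (0 to 1); they miss things now and then, are a little off and sometimes report something else, mostly with a low value. They report only what shows in the picture. A call takes as long as a camera call. They do not tell look-alikes from the thing itself.
- imaging.spot_in(picture, label): "bbox" ([centre column, centre row, width, height] in pixels, round what is visible of it).
The state is a dict: "time_s": time; "qpos": joint angles; "joint_vel": joint speeds; "effort": joint torques, N m; "ee_pos": TCP position; "eef_rot": TCP orientation; "contact_force": force on the tool from outside, world axes, zero at the start; "wrist_torque": the same for the moment, N m; "grip_width": opening from 0.0 (shut) to 1.0 (fully open); "grip_force": force on a finger pad.
Only numpy, scipy, OpenCV 4.12 (cv2) and the standard library are available. Lean on these libraries where they do the work, as an engineer would, in place of code of your own. Each camera call takes 0.05 s, during which the arm holds its last target. There are 200 camera calls.

## Working session

There is one attempt and no reset: what is moved stays moved. The work goes in short steps, Python scripts to look and compute and a shell command to move; the robot and the scene stay as the last step left them, time stands still between calls to the robot, and variables do not carry over. Pictures are saved under pics/ and viewed, at most 14 in all, crops included, and the job is handed in when it is done.

```bash
mkdir -p pics; ls
cat > h.py <<'E'
import numpy as np, cv2
from bench import telemetry, imaging, workorder
from scipy.spatial.transform import Rotation as Ro
def K(p):
    f=240/np.tan(np.radians(p["fovy"])/2)
    return np.array([[f,0,p["cx"]],[0,f,p["cy"]],[0,0,1]])
def ext(p,st=None):
    "world->camera R,t"
    if "rvec" in p: return cv2.Rodrigues(np.array(p["rvec"],float))[0],np.array(p["tvec"],float).ravel()
    T=np.eye(4);T[:3,:3]=Ro.from_euler('xyz',st["eef_rot"]).as_matrix();T[:3,3]=st["ee_pos"]
    W=np.linalg.inv(T@np.array(p["tool_from_camera"]));return W[:3,:3],W[:3,3]
def shot(name,save=None):
    st=telemetry.state();p=imaging.capture(name);p["E"]=ext(p,st)
    if save: cv2.imwrite("pics/"+save,p["pixels"][:,:,::-1])
    return p
def onz(p,uv,z):
    "pixels -> world points at height z"
    uv=np.array(uv,float).reshape(-1,1,2);R,t=p["E"]
    n=cv2.undistortPoints(uv,K(p),np.array(p["distortion"])).reshape(-1,2)
    d=np.c_[n,np.ones(len(n))]@R;c=-R.T@t
    return c+d*((z-c[2])/d[:,2])[:,None]
def proj(p,X):
    R,t=p["E"];return cv2.projectPoints(np.array(X,float).reshape(-1,1,3),cv2.Rodrigues(R)[0],t,K(p),np.array(p["distortion"]))[0].reshape(-1,2)
def tri(ps,uvs):
    A=[];b=[]
    for p,uv in zip(ps,uvs):
        R,t=p["E"];n=cv2.undistortPoints(np.array(uv,float).reshape(1,1,2),K(p),np.array(p["distortion"])).ravel()
        d=R.T@np.r_[n,1];d/=np.linalg.norm(d);c=-R.T@t;M=np.eye(3)-np.outer(d,d);A.append(M);b.append(M@c)
    A=sum(A);return np.linalg.solve(A,sum(b))
E
python3 - <<'E'
from h import *
np.set_printoptions(precision=3,suppress=True)
s=telemetry.state();print(s)
for n in ["scene","side","wrist"]:
    p=shot(n,n+"0.png");R,t=p["E"];print(n,p["fovy"],-R.T@t,R[2])
    for l in ["tote","counter","left_divider_tab","right_divider_tab","rod_1","bar_1","vial","steel_block"]:
        print(l,[(np.round(d["bbox"]).astype(int).tolist(),round(d["score"],2)) for d in imaging.spot_in(p,l)])
E
```

```text
pics
{'time_s': 0.0, 'qpos': array([-1.221,  0.088,  1.372,  0.   ,  1.684, -0.103]), 'joint_vel': array([ 0.   , -0.   ,  0.001, -0.001, -0.002, -0.002]), 'effort': array([  0.002, -35.186, -31.327,   0.   ,   0.011,   0.   ]), 'ee_pos': array([ 0.24 , -0.494,  0.23 ]), 'eef_rot': array([-3.139, -0.   ,  0.453]), 'contact_force': array([-0.172,  0.269, -0.224]), 'wrist_torque': array([-0.036,  0.005, -0.007]), 'grip_force': 0.0, 'grip_width': 0.9970309324225951}
scene 45.64449670670994 [ 0.57  -0.924  0.848] [ 0.018  0.75  -0.661]
tote [([228, 340, 161, 149], 0.57)]
counter [([296, 254, 53, 80], 0.82), ([399, 164, 46, 71], 0.72), ([233, 329, 83, 43], 0.6)]
left_divider_tab [([252, 308, 81, 45], 0.97)]
right_divider_tab [([233, 330, 86, 42], 0.85)]
rod_1 [([288, 408, 52, 28], 0.9)]
bar_1 [([348, 374, 44, 18], 0.91), ([338, 339, 40, 22], 0.59), ([345, 318, 34, 25], 0.56)]
vial [([370, 271, 15, 35], 0.72)]
steel_block [([357, 247, 32, 38], 0.94), ([300, 254, 62, 76], 0.65)]
side 49.55429256298744 [0.023 0.254 1.102] [ 0.474 -0.277 -0.836]
tote [([420, 275, 117, 66], 0.76)]
counter [([156, 250, 50, 66], 0.71), ([333, 271, 40, 73], 0.56)]
left_divider_tab [([397, 258, 12, 37], 0.8), ([300, 234, 4, 25], 0.52)]
right_divider_tab []
rod_1 [([436, 228, 9, 29], 0.41)]
bar_1 [([351, 234, 8, 22], 0.68), ([392, 211, 18, 23], 0.59), ([371, 230, 9, 27], 0.56), ([300, 232, 6, 25], 0.47)]
vial [([300, 231, 6, 26], 0.58)]
steel_block [([283, 251, 32, 36], 0.74)]
wrist 68.7558859610323 [ 0.309 -0.463  0.374] [-0.271 -0.134 -0.953]
tote [([193, 42, 182, 83], 0.7)]
counter []
left_divider_tab [([193, 42, 180, 85], 0.35)]
right_divider_tab []
rod_1 []
bar_1 []
vial []
steel_block []
```

View pics/scene0.png

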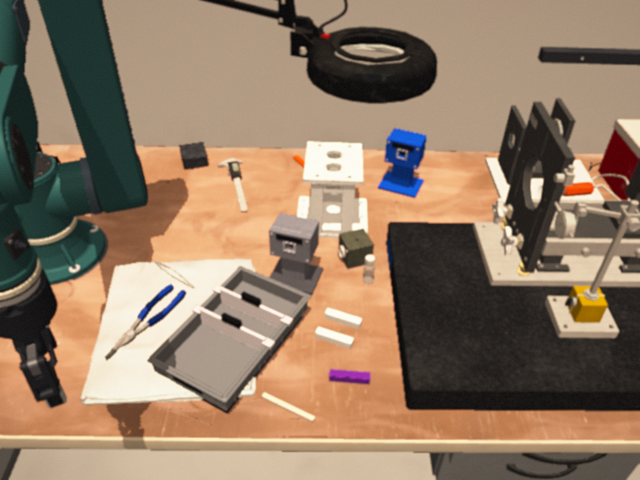

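View pics/side0.png

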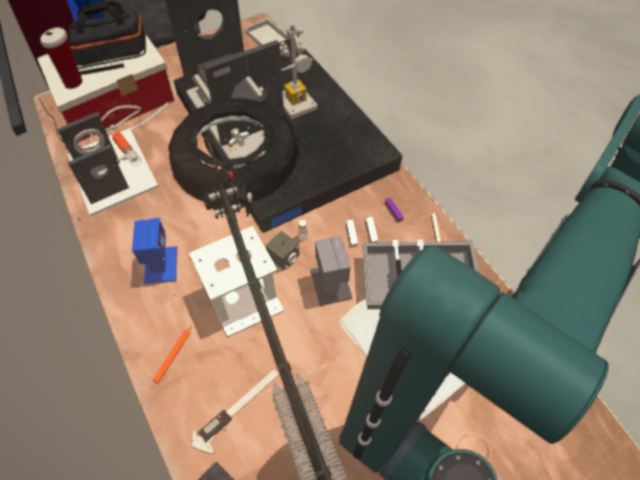

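The scene shows the tote from (152,360) to (310,290), and the grey counter at (295,250) with its key facing the tote. One rod lies at (288,407) and two bars at (343,318) and (334,337). The purple decoy is at (349,376), the vial at (370,270) and the block at (357,247). The side view shows the same layout.

Run:
```python
import cv2
a=cv2.imread("pics/scene0.png")[205:425,140:400]
cv2.imwrite("pics/crop0.png",cv2.resize(a,None,fx=2.7,fy=2.7,interpolation=cv2.INTER_CUBIC))
```

```text
(no output)
```

View pics/crop0.png

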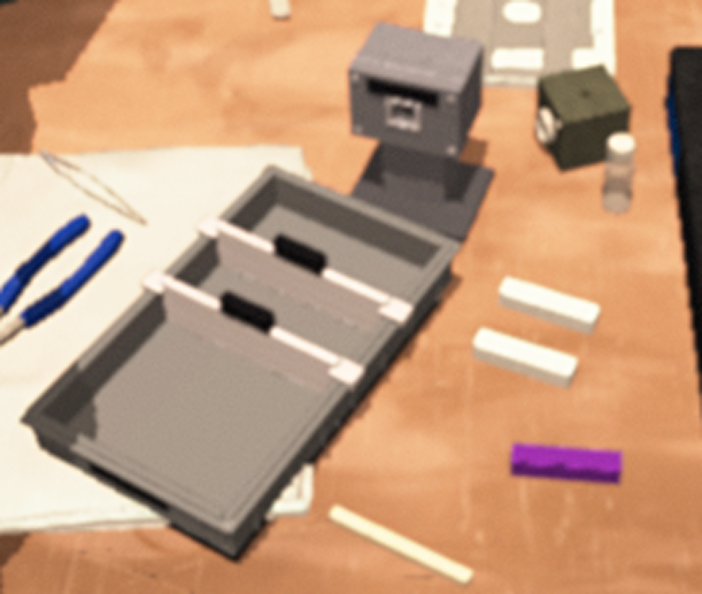

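The crop shows the tote rim corners at (275,168), (462,245), (240,535) and (25,415), with tabs at (300,254) and (247,311). The key mouth is at (404,111), bars at (549,303) and (524,355), and the rod runs from (331,512) to (468,576).

```bash
cat > m0.py <<'E'
from h import *
np.set_printoptions(precision=3,suppress=True)
p=shot("scene")
c=lambda *a: np.array(a,float).reshape(-1,2)/2.7+[140,205]
q=onz(p,c(275,168,462,245,240,535,25,415),.06);print("tote corners",q[:,:2].tolist())
print("mean",q.mean(0),"len",np.linalg.norm(q[0]-q[3]),np.linalg.norm(q[1]-q[2]),np.linalg.norm(q[0]-q[1]))
d=(q[0]+q[1]-q[2]-q[3]);print("yaw of tote y",np.arctan2(d[1],d[0])-np.pi/2)
t=onz(p,c(302,243,247,300),.083);print("tabs",t)
m=onz(p,c(404,111),.110);print("mouth",m)
f=onz(p,c(350,75,460,97),.142);print("face top",f, np.linalg.norm(f[1]-f[0]))
r=onz(p,c(331,510,468,575),.006);print("rod",r,r.mean(0),np.linalg.norm(r[1]-r[0]))
for b in (c(507,278,600,308),c(480,332,575,362)):
    b=onz(p,b,.016);print("bar top far edge",b,b.mean(0),np.linalg.norm(b[1]-b[0]))
E
python3 m0.py
```

```text
tote corners [[0.42170192125517525, -0.10226416644461578], [0.5607398555148974, -0.17773166617540537], [0.43447495396865465, -0.4133982999217066], [0.2895031486102585, -0.3287291171708939]]
mean [ 0.427 -0.256  0.06 ] len 0.26222679000490773 0.2673604077341962 0.15819889594692985
yaw of tote y -0.5099445276848114
tabs [[ 0.452 -0.2    0.083]
 [ 0.421 -0.251  0.083]]
mouth [[ 0.517 -0.093  0.11 ]]
face top [[ 0.48  -0.092  0.142]
 [ 0.558 -0.114  0.142]] 0.0812210609205654
rod [[ 0.481 -0.359  0.006]
 [ 0.568 -0.405  0.006]] [ 0.524 -0.382  0.006] 0.0989548388160815
bar top far edge [[ 0.593 -0.168  0.016]
 [ 0.66  -0.196  0.016]] [ 0.626 -0.182  0.016] 0.07172272972209014
bar top far edge [[ 0.574 -0.219  0.016]
 [ 0.64  -0.245  0.016]] [ 0.607 -0.232  0.016] 0.07053707676538665
```

```bash
cat > go.py <<'E'
import sys
from h import *
# usage: go.py x y z yaw -> turn rows, then shift totals in tool axes (tool pointing down after the turn), in shares of 0.12 m
x,y,z,yaw=map(float,sys.argv[1:5]);s=telemetry.state()
R=Ro.from_euler('xyz',s["eef_rot"]);G=Ro.from_euler('xyz',[np.pi,0,yaw])
rv=(R.inv()*G).as_rotvec()/np.pi;n=max(1,int(np.ceil(np.abs(rv).max()/.045)))
d=G.inv().apply(np.array([x,y,z])-s["ee_pos"])/.12;m=max(1,int(np.ceil(np.linalg.norm(d)/.36)))
print("t",round(s["time_s"],1),"tcp",s["ee_pos"].round(4),s["eef_rot"].round(3),"F",s["contact_force"].round(1),"grip",round(s["grip_width"],3),round(s["grip_force"],1))
print("turn total",rv.round(4),"rows",n,"each",(rv/n).round(4));print("then shift total",d.round(4),"rows",m,"each",(d/m).round(4))
E
python3 go.py .50 -.27 .28 -.5
```

```text
t 1.4 tcp [ 0.2406 -0.4946  0.2313] [3.142 0.    0.453] F [-0.1  0.5  0.9] grip 1.001 0.0
turn total [0.     0.     0.3033] rows 7 each [0.     0.     0.0433]
then shift total [ 0.9999 -2.6789 -0.4055] rows 9 each [ 0.1111 -0.2977 -0.0451]
```

```bash
python3 -m handwheel '[0,0,-0.2,0,0,0.0433,0,0,-0.2,0,0,0.0433,0,0,0,0,0,0.0433,0,0,0,0,0,0.0433,0,0,0,0,0,0.0433,0,0,0,0,0,0.0433,0,0,0,0,0,0.0433,0.111,-0.298,0,0,0,0,0.111,-0.298,0,0,0,0,0.111,-0.298,0,0,0,0,0.111,-0.298,0,0,0,0,0.111,-0.298,0,0,0,0,0.111,-0.298,0,0,0,0,0.111,-0.298,0,0,0,0,0.111,-0.298,0,0,0,0,0.111,-0.298,0,0,0,0,0,0,0,0,0,0,0,0,0,0,0,0]'
python3 - <<'E'
from h import *
p=shot("wrist","w1.png");print(telemetry.state()["joint_vel"])
for l in ["tote","counter","left_divider_tab","right_divider_tab","rod_1","bar_1","vial","steel_block"]:
        print(l,[(np.round(d["bbox"]).astype(int).tolist(),round(d["score"],2)) for d in imaging.spot_in(p,l)])
E
```

```text
time_s: 3.2
ee_pos: [0.5003, -0.269, 0.2791]
eef_rot: [3.141, 0.0, -0.498]
contact_force: [-0.5, 0.9, -0.1]
grip_width: 1.001
grip_force: 0.0
[-0.0238661  -0.00756108  0.00389951  0.00286522 -0.00090731  0.00177788]
tote [([343, 266, 257, 147], 0.58)]
counter [([139, 278, 147, 141], 0.79)]
left_divider_tab [([291, 267, 11, 147], 0.92)]
right_divider_tab [([344, 266, 19, 149], 0.94)]
rod_1 [([399, 126, 15, 94], 0.61)]
bar_1 [([306, 67, 44, 71], 0.95), ([251, 126, 26, 69], 0.93), ([207, 138, 31, 70], 0.64)]
vial [([83, 141, 58, 25], 0.81), ([52, 193, 99, 80], 0.72)]
steel_block [([53, 192, 100, 77], 0.93)]
```

View pics/w1.png

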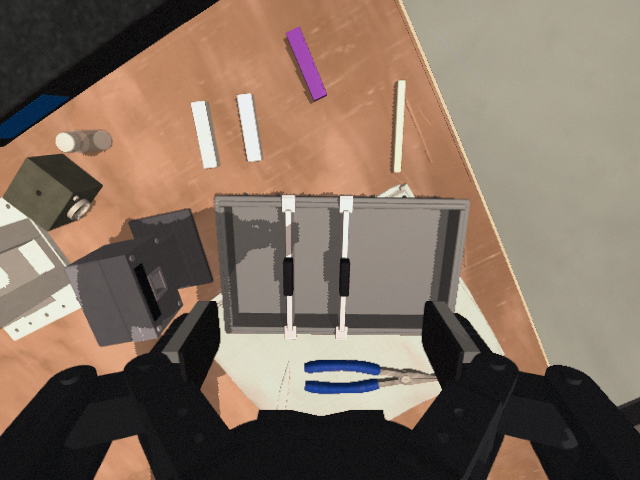

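The wrist view shows bars at (204,134) and (249,127) and the rod from (400,81) to (396,171). The tote rim runs from (216,195) to (469,200), with tabs at (289,277) and (344,277). The counter face is on the right of the grey box, with the mouth near (158,282).

```bash
cat > m1.py <<'E'
from h import *
np.set_printoptions(precision=4,suppress=True)
w=shot("wrist");s=shot("scene");c=lambda *a: np.array(a,float).reshape(-1,2)/2.7+[140,205]
P=lambda z,*a:onz(w,np.array(a,float).reshape(-1,2),z)
q=P(.06,216,195,469,200,459,335,222,333);print("tote",q.mean(0),np.linalg.norm(q-np.roll(q,1,0),axis=1)); d=q[0]+q[3]-q[1]-q[2];print("yaw",np.arctan2(d[1],d[0])-np.pi/2,np.arctan2(*(q[0]-q[1])[[1,0]])-np.pi/2)
for n,a,b in (("far",(216,195),(275,168)),("farR",(469,200),(240,535)),("L tab",(289,277),(302,250)),("Rtab",(344,277),(248,307)),("mouth",(158,282),(404,111)),
   ("bar A",(198.5,101.5),(600-4,306)),("barA far",(192,102),(600,308)),("rod near",(397,171),(331,512)),("rod far",(400,81),(468,577))):
    X=tri([w,s],[a,c(*b)[0]]);print(n,X,"rep",(proj(w,X)[0]-a),(proj(s,X)[0]-c(*b)[0]))
for n,z,a in (("A",.016,(192,102,205,101,217,166,204,168)),("B",.016,(238,95,251,94,261,160,247,161)),("rod",.008,(396,81,404,81,400,171,393,171))):
    b=P(z,*a);v=(b[0]+b[1]-b[2]-b[3])/2;print(n,b.mean(0),"ang",np.arctan2(v[1],v[0]),"L",np.linalg.norm(v),"W",np.linalg.norm(b[0]-b[1]))
print("tabs",P(.083,289,277,344,277))
cv2.imwrite("pics/w1b.png",cv2.resize(w["pixels"][200:350,60:225,::-1],None,fx=4,fy=4,interpolation=cv2.INTER_CUBIC))
E
python3 m1.py
```

```text
tote [ 0.4209 -0.2574  0.06  ] [0.1656 0.2655 0.1639 0.2826]
yaw -0.5154788870293632 -0.5194530755228846
far [ 0.5069 -0.2528  0.2211] rep [70.4073 66.9084] [35.3378 -7.0492]
farR [ 0.4311 -0.4121  0.0602] rep [-0.8753 -3.1926] [-2.0484 -0.7908]
L tab [ 0.4527 -0.2101  0.0879] rep [-0.1682 -0.879 ] [-0.4509 -0.2357]
Rtab [ 0.4231 -0.2592  0.085 ] rep [0.0276 0.1507] [0.0791 0.0446]
mouth [ 0.5186 -0.112   0.1266] rep [0.0233 0.0747] [0.0359 0.0129]
bar A [ 0.6527 -0.2096  0.0324] rep [-1.7849 -1.9203] [-1.2513  0.3696]
barA far [ 0.6575 -0.2001  0.0199] rep [-1.173  -1.2175] [-0.8145  0.2554]
rod near [ 0.4811 -0.3642  0.011 ] rep [-0.0458 -0.1276] [-0.0897 -0.0204]
rod far [ 0.5679 -0.4087  0.0095] rep [-0.2194 -0.4839] [-0.3377 -0.001 ]
A [ 0.6211 -0.1921  0.016 ] ang -0.40242187638098975 L 0.07091024670071802 W 0.014363190692620324
B [ 0.6031 -0.2397  0.016 ] ang -0.40668894057297533 L 0.07055677559846776 W 0.014172047124098345
rod [ 0.524  -0.3866  0.008 ] ang -0.47794881485026064 L 0.09763323445493578 W 0.008767659527343208
tabs [[ 0.4501 -0.2083  0.083 ]
 [ 0.4224 -0.259   0.083 ]]
```

View pics/w1b.png

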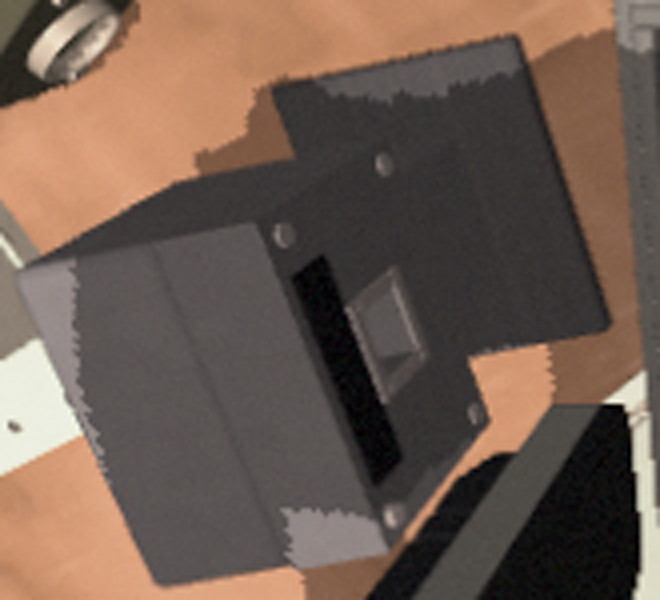

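The crop shows the counter's top face with corners at (258,225), (388,550), (160,585) and (20,268), and the mouth frame centred at (388,333). I'll fit rigid models to these points.

```bash
cat > m2.py <<'E'
from h import *
from scipy.optimize import least_squares
np.set_printoptions(precision=4,suppress=True)
w=shot("wrist");s=shot("scene");c=lambda x,y:(x/2.7+140,y/2.7+205);k=lambda x,y:(60+x/4,200+y/4)
def fit(obs,x0,name):
    def X(v,l): C,S=np.cos(v[2]),np.sin(v[2]); l=[(v[int(a[1:])] if isinstance(a,str) else a) for a in l]; return [v[0]+C*l[0]-S*l[1],v[1]+S*l[0]+C*l[1],l[2]]
    f=lambda v:np.concatenate([(proj(p,X(v,l))[0]-uv)*(1 if p is w else 2) for p,l,uv in obs])
    r=least_squares(f,x0,loss="soft_l1");print(name,r.x);print(r.fun.reshape(-1,2).round(1).tolist())
co=[(w,(0,.042,.142),k(258,225)),(w,(0,-.042,.142),k(388,550)),(w,(.06,-.042,.142),k(160,585)),(w,(.06,.042,.142),k(20,268)),(w,(0,0,.110),k(388,333))]
sc=[(s,(0,.042,.142),c(350,75)),(s,(0,-.042,.142),c(460,97)),(s,(0,0,.110),c(404,111)),(s,(.06,-.042,.142),c(483,45)),(s,(.06,.042,.142),c(380,25))]
# the face's +y (left of inward x) -> decide by trying both
for sg in (1,-1):
    o=lambda L:[(p,(l[0],sg*l[1],l[2]),u) for p,l,u in L]
    fit(o(co),[.52,-.1,1.2],f"counter wrist {sg}"); 
    o2=lambda L:[(p,(l[0],-sg*l[1],l[2]),u) for p,l,u in L]
for sg in (1,-1): fit([(p,(l[0],sg*l[1],l[2]),u) for p,l,u in sc],[.52,-.1,1.2],f"counter scene {sg}")
tw=[(w,(.078,.131,.06),(216,195)),(w,(.078,-.131,.06),(469,200)),(w,(0,"v3",.083),(289,277)),(w,(0,"v4",.083),(344,277))]
ts=[(s,(-.078,.131,.06),c(275,168)),(s,(.078,.131,.06),c(462,245)),(s,(.078,-.131,.06),c(240,535)),(s,(-.078,-.131,.06),c(25,415)),(s,(0,"v3",.083),c(302,243)),(s,(0,"v4",.083),c(248,300))]
fit(tw,[.425,-.257,-.51,.06,0],"tote w");fit(ts,[.425,-.257,-.51,.06,0],"tote s");fit(tw+ts,[.425,-.257,-.51,.06,0],"tote both")
E
python3 m2.py
```

```text
counter wrist 1 [ 0.5145 -0.0998  0.4667]
[[-1.5, 76.2], [6.6, -74.6], [-0.0, -121.5], [-2.2, 31.9], [1.1, 0.5]]
counter wrist -1 [ 0.5155 -0.1     1.2685]
[[0.7, -1.6], [0.9, 0.5], [-1.7, 2.0], [-3.5, 0.1], [0.7, -0.4]]
counter scene 1 [ 0.5182 -0.102   1.2815]
[[-1.8, -1.2], [0.5, 0.1], [0.5, 6.0], [2.0, 0.3], [-2.6, -1.3]]
counter scene -1 [ 0.5178 -0.1019  1.9079]
[[81.4, -1.4], [-85.1, 0.1], [0.0, 5.9], [-118.2, 0.3], [40.2, -1.4]]
tote w [ 0.4247 -0.2572 -0.5153  0.0552 -0.0025]
[[1.6, 1.5], [-1.9, 0.5], [0.0, -1.8], [0.0, -1.0]]
tote s [ 0.4238 -0.2535 -0.5158  0.0605  0.0005]
[[-1.0, -0.8], [-4.7, 0.2], [-8.2, -8.2], [2.1, 0.3], [1.4, 1.1], [2.3, 1.5]]
tote both [ 0.4252 -0.2553 -0.5152  0.0557 -0.0039]
[[-0.2, 2.0], [-3.7, 0.9], [-2.2, -1.3], [-0.4, -0.5], [0.1, 0.4], [-3.3, 1.5], [-6.6, -6.3], [3.3, 2.1], [-0.3, 5.8], [0.7, 6.3]]
```

```bash
python3 go.py .524 -.386 .10 -.478
```

```text
t 3.9 tcp [ 0.4999 -0.2696  0.2794] [ 3.142 -0.    -0.5  ] F [ 0.2  1.  -0.3] grip 1.0 0.0
turn total [ 0.     -0.     -0.0069] rows 1 each [ 0.     -0.     -0.0069]
then shift total [0.6246 0.7688 1.4947] rows 5 each [0.1249 0.1538 0.2989]
```

```bash
python3 -m handwheel '[0.125,0.154,0.299,0,0,-0.0069,0.125,0.154,0.299,0,0,0,0.125,0.154,0.299,0,0,0,0.125,0.154,0.299,0,0,0,0.125,0.154,0.299,0,0,0,0,0,0.29,0,0,0,0,0,0.29,0,0,0,0,0,0,0,0,0,0,0,0,0,0,0]' 0.4 40; python3 go.py .524 -.386 .003 -.478
```

```text
time_s: 4.75
ee_pos: [0.5234, -0.3859, 0.0301]
eef_rot: [-3.141, 0.001, -0.478]
contact_force: [0.6, -0.5, 0.5]
grip_width: 0.4
grip_force: 0.0
t 4.8 tcp [ 0.5234 -0.3859  0.0301] [-3.141e+00  1.000e-03 -4.780e-01] F [ 0.6 -0.5  0.5] grip 0.4 0.0
turn total [-0.0001  0.0005  0.0001] rows 1 each [-0.0001  0.0005  0.0001]
then shift total [ 0.0049 -0.0014  0.2256] rows 1 each [ 0.0049 -0.0014  0.2256]
```

```bash
python3 -m handwheel '[0,0,0.113,0,0,0,0,0,0.113,0,0,0,0,0,0,0,0,0]'; python3 -m handwheel '[0,0,0,0,0,0,0,0,0,0,0,0,0,0,0,0,0,0,0,0,0,0,0,0,0,0,0,0,0,0]' 0 40;  python3 -m handwheel '[0,0,-0.3,0,0,0,0,0,-0.3,0,0,0,0,0,-0.3,0,0,0,0,0,0,0,0,0]'
```

```text
time_s: 5.05
ee_pos: [0.5227, -0.3852, 0.0016]
eef_rot: [-3.141, 0.003, -0.477]
contact_force: [-0.2, 0.8, -0.8]
grip_width: 0.399
grip_force: 0.0
time_s: 5.55
ee_pos: [0.524, -0.3864, 0.0039]
eef_rot: [3.141, -0.001, -0.478]
contact_force: [-0.0, 0.2, 2.3]
grip_width: 0.079
grip_force: 41.1
time_s: 5.95
ee_pos: [0.5266, -0.3887, 0.1192]
eef_rot: [3.138, -0.013, -0.478]
contact_force: [0.2, -1.0, 0.5]
grip_width: 0.076
grip_force: 40.9
```

```bash
python3 -m handwheel '[0,0,-0.3,0,0,0.0429,0,0,-0.3,0,0,0.0429,0,0,0,0,0,0.0429,0,0,0,0,0,0.0429,0,0,0,0,0,0.0429,0,0,0,0,0,0.0429,0,0,0,0,0,0.0429,0,0,0,0,0,0.0429,0,0,0,0,0,0.0429,0,0,0,0,0,0.0429,0,0,0,0,0,0.0429,0,0,0,0,0,0.0429,0,0,0,0,0,0.0429,0,0,0,0,0,0]'; python3 go.py .4968 -.163 .110 1.27
```

```text
time_s: 7.35
ee_pos: [0.4106, -0.4721, 0.1703]
eef_rot: [-3.09, 0.093, -1.991]
contact_force: [-0.2, -0.1, -1.2]
grip_width: 0.078
grip_force: 40.9
t 7.3 tcp [ 0.4106 -0.4721  0.1703] [-3.09   0.093 -1.991] F [-0.2 -0.1 -1.2] grip 0.078 40.9
turn total [0.0432 0.0275 0.9599] rows 22 each [0.002  0.0012 0.0436]
then shift total [ 2.6731 -0.0771  0.5027] rows 8 each [ 0.3341 -0.0096  0.0628]
```

```bash
python3 -m handwheel '[0,0,0,0,0,-0.045,0,0,0,0,0,-0.045,0,0,0,0,0,-0.045,0,0,0,0,0,-0.045,0,0,0,0,0,-0.045,0,0,0,0,0,-0.045,0,0,0,0,0,-0.045,0,0,0,0,0,-0.045,0,0,0,0,0,-0.045,0,0,0,0,0,-0.045,0,0,0,0,0,-0.045,0,0,0,0,0,-0.045,0,0,0,0,0,-0.045,0,0,0,0,0,-0.045,0,0,0,0,0,0]'; python3 go.py .4968 -.163 .160 1.27
```

```text
time_s: 8.85
ee_pos: [0.416, -0.469, 0.1717]
eef_rot: [-3.077, -0.087, -0.008]
contact_force: [-0.0, -0.2, 0.0]
grip_width: 0.077
grip_force: 40.9
t 8.8 tcp [ 0.416  -0.469   0.1717] [-3.077 -0.087 -0.008] F [-0.  -0.2  0. ] grip 0.077 40.9
turn total [ 1.000e-04 -3.700e-02 -4.056e-01] rows 10 each [ 0.     -0.0037 -0.0406]
then shift total [ 2.6348 -0.112   0.0972] rows 8 each [ 0.3293 -0.014   0.0122]
```

```bash
python3 -m handwheel '[0,0,0,0,-0.0037,-0.0406,0,0,0,0,-0.0037,-0.0406,0,0,0,0,-0.0037,-0.0406,0,0,0,0,-0.0037,-0.0406,0,0,0,0,-0.0037,-0.0406,0,0,0,0,-0.0037,-0.0406,0,0,0,0,-0.0037,-0.0406,0,0,0,0,-0.0037,-0.0406,0,0,0,0,-0.0037,-0.0406,0,0,0,0,-0.0037,-0.0406,0.329,-0.014,0.012,0,0,0,0.329,-0.014,0.012,0,0,0,0.329,-0.014,0.012,0,0,0,0.329,-0.014,0.012,0,0,0,0.329,-0.014,0.012,0,0,0,0.329,-0.014,0.012,0,0,0,0,0,0,0,0,0]'; python3 go.py .4968 -.163 .110 1.27
```

```text
time_s: 10.55
ee_pos: [0.4769, -0.2355, 0.1631]
eef_rot: [3.141, -0.002, 1.274]
contact_force: [-0.6, -0.5, -0.3]
grip_width: 0.076
grip_force: 40.9
t 10.6 tcp [ 0.4769 -0.2355  0.1631] [ 3.141e+00 -2.000e-03  1.274e+00] F [-0.6 -0.5 -0.3] grip 0.076 40.9
turn total [ 0.0001 -0.0005  0.0011] rows 1 each [ 0.0001 -0.0005  0.0011]
then shift total [ 0.6264 -0.021   0.4427] rows 3 each [ 0.2088 -0.007   0.1476]
```

```bash
python3 -m handwheel '[0.0,-0.007,0.148,0,0,0,0.2,-0.007,0.148,0,0,0,0.2,-0.007,0.148,0,0,0,0.22,0,0,0,0,0,0,0,0,0,0,0,0,0,0,0,0,0]'
python3 - <<'E'
from h import *
print(telemetry.state()["ee_pos"],telemetry.state()["eef_rot"])
w=shot("wrist");s=shot("scene")
a=cv2.resize(s["pixels"][205:325,210:350],None,fx=3,fy=3,interpolation=cv2.INTER_CUBIC)
b=cv2.resize(w["pixels"],(480,360))
cv2.imwrite("pics/pre.png",np.hstack([a[:360,:310],b])[:,:,::-1])
E
```

```text
time_s: 11.15
ee_pos: [0.4958, -0.1689, 0.1101]
eef_rot: [3.14, 0.002, 1.27]
contact_force: [0.3, 0.3, 0.9]
grip_width: 0.078
grip_force: 40.9
[ 0.49577852 -0.16889815  0.11007085] [3.14038944e+00 1.72607288e-03 1.26980611e+00]
```

View pics/pre.png

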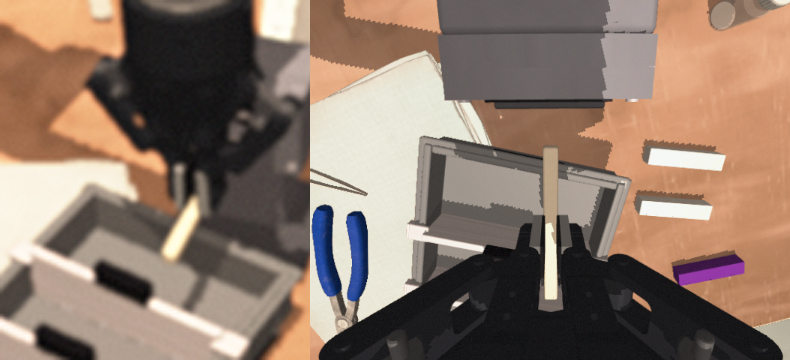

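The wrist view shows the rod straight, with its tip at full-frame (320,197), centred on the counter face (column 550 against 551 in the combined picture). The scene crop shows its rear end near (172,252).

```bash
python3 - <<'E'
from h import *
st=telemetry.state();s=shot("scene");w=shot("wrist")
R=Ro.from_euler('xyz',st["eef_rot"]).as_matrix();t=st["ee_pos"]
for a in (-.05,.05): 
    for z in (-.006,0,.006): print(a,z,proj(s,t+a*R[:,0]+[0,0,z]),proj(w,t+a*R[:,0]+[0,0,z+.004]))
print(onz(w,[[320,197]],.114), onz(w,[[320,132]],.142))
g=w["pixels"][150:450,280:360].astype(int); m=(g.min(2)>90)&(g[:,:,0]-g[:,:,2]>5)
for r in range(30,260,15): c=np.where((w["pixels"][150+r,300:345].astype(int)@[1,1,1])>330)[0]; print(150+r,c.min()+300 if len(c) else 0,c.max()+300 if len(c) else 0)
E
python3 go.py .5012 -.1487 .110 1.27
```

```text
-0.05 -0.006 [[266.17787309 294.13580539]] [[321.0445508 387.5559771]]
-0.05 0 [[266.01455294 291.80426242]] [[321.07685112 396.24489196]]
-0.05 0.006 [[265.84999146 289.45435016]] [[321.11133082 405.519091  ]]
0.05 -0.006 [[285.51239263 258.15765883]] [[321.33017618 189.42944501]]
0.05 0 [[285.43102202 255.84875079]] [[321.38176954 192.03222742]]
0.05 0.006 [[285.34908428 253.52293032]] [[321.43777836 194.85809434]]
[[ 0.50950238 -0.12370901  0.114     ]] [[ 0.51706991 -0.09941793  0.142     ]]
180 309 337
195 0 0
210 311 330
225 311 344
240 300 344
255 300 344
270 300 344
285 300 344
300 313 327
315 313 327
330 300 342
345 313 328
360 313 329
375 312 329
390 312 329
405 309 316
t 11.3 tcp [ 0.4957 -0.1697  0.1104] [3.140e+00 1.000e-03 1.268e+00] F [-0.4  0.4  1.2] grip 0.079 40.9
turn total [ 0.0006  0.0004 -0.0005] rows 1 each [ 0.0006  0.0004 -0.0005]
then shift total [ 0.1809 -0.0078  0.0037] rows 1 each [ 0.1809 -0.0078  0.0037]
```

```bash
python3 -m handwheel '[0.12,0,0,0,0,0,0.1,0,0,0,0,0,0,0,0,0,0,0]'; python3 -m handwheel '[0.03,0,0,0,0,0,0.03,0,0,0,0,0,0,0,0,0,0,0]';  python3 -m handwheel '[0.02,0,0,0,0,0,0,0,0,0,0,0]'; python3 -m handwheel '[0.02,0,0,0,0,0,0,0,0,0,0,0]'
```

```text
time_s: 11.65
ee_pos: [0.5038, -0.1417, 0.1101]
eef_rot: [3.141, 0.0, 1.272]
contact_force: [0.1, 0.5, -0.4]
grip_width: 0.078
grip_force: 40.9
time_s: 11.95
ee_pos: [0.5056, -0.1361, 0.11]
eef_rot: [3.141, 0.001, 1.271]
contact_force: [0.4, -0.9, -0.5]
grip_width: 0.08
grip_force: 40.9
time_s: 12.15
ee_pos: [0.5061, -0.1346, 0.11]
eef_rot: [3.141, 0.002, 1.27]
contact_force: [-0.6, -1.8, 0.3]
grip_width: 0.078
grip_force: 40.9
time_s: 12.35
ee_pos: [0.5068, -0.1324, 0.11]
eef_rot: [3.141, 0.002, 1.27]
contact_force: [-1.2, -2.7, 1.7]
grip_width: 0.077
grip_force: 40.9
```

```bash
python3 -m handwheel '[0.015,0,0,0,0,0,0,0,0,0,0,0]'; python3 -m handwheel '[0.01,0,0,0,0,0,0,0,0,0,0,0]';  python3 -m handwheel '[0.01,0,0,0,0,0,0,0,0,0,0,0,0,0,0,0,0,0]'
```

```text
time_s: 12.55
ee_pos: [0.5074, -0.1306, 0.11]
eef_rot: [3.141, 0.002, 1.27]
contact_force: [-0.4, -3.8, 0.7]
grip_width: 0.078
grip_force: 40.9
time_s: 12.75
ee_pos: [0.5077, -0.1295, 0.11]
eef_rot: [3.141, 0.002, 1.27]
contact_force: [-2.1, -4.1, 0.1]
grip_width: 0.076
grip_force: 40.9
time_s: 13.05
ee_pos: [0.5078, -0.1294, 0.1101]
eef_rot: [3.141, 0.004, 1.27]
contact_force: [-3.0, -6.7, 0.4]
grip_width: 0.075
grip_force: 40.9
```

```bash
python3 -m handwheel '[0,0,0,0,0,0,-0.2,0,0,0,0,0,-0.3,0,0,0,0,0,-0.3,0,-0.2,0,0,0,-0.2,0,-0.3,0,0,0,0,0,0,0,0,0]'; python3 go.py .524 -.386 .10 -.478
```

```text
time_s: 13.65
ee_pos: [0.4751, -0.2457, 0.176]
eef_rot: [3.129, 0.002, 1.267]
contact_force: [1.0, -0.3, 0.9]
grip_width: 0.076
grip_force: 40.9
t 13.7 tcp [ 0.4751 -0.2457  0.176 ] [3.129e+00 2.000e-03 1.267e+00] F [ 1.  -0.3  0.9] grip 0.076 40.9
turn total [ 0.0035 -0.0029  0.5555] rows 13 each [ 0.0003 -0.0002  0.0427]
then shift total [0.9    0.8506 0.6333] rows 4 each [0.225  0.2127 0.1583]
```

```bash
python3 -m handwheel '[0,0,0,0,0,0.0427,0,0,0,0,0,0.0427,0,0,0,0,0,0.0427,0,0,0,0,0,0.0427,0,0,0,0,0,0.0427,0,0,0,0,0,0.0427,0,0,0,0,0,0.0427,0,0,0,0,0,0.0427,0,0,0,0,0,0.0427,0,0,0,0,0,0.0427,0,0,0,0,0,0.0427,0,0,0,0,0,0.0427,0,0,0,0,0,0.0427,0.225,0.2127,0,0,0,0,0.225,0.2127,0,0,0,0,0.225,0.2127,0.3,0,0,0,0.225,0.2127,0.3,0,0,0,0,0,0,0,0,0,0,0,0,0,0,0]'; python3 go.py .524 -.386 .0055 -.478
```

```text
time_s: 15.55
ee_pos: [0.5211, -0.3786, 0.0974]
eef_rot: [-3.139, 0.004, -0.474]
contact_force: [0.4, 0.4, 0.4]
grip_width: 0.081
grip_force: 40.9
t 15.6 tcp [ 0.5211 -0.3786  0.0974] [-3.139  0.004 -0.474] F [0.4 0.4 0.4] grip 0.081 40.9
turn total [-0.001   0.0014  0.0014] rows 1 each [-0.001   0.0014  0.0014]
then shift total [0.0495 0.0438 0.7655] rows 3 each [0.0165 0.0146 0.2552]
```

Lower the rod, release it, and rise.

```bash
python3 -m handwheel '[0.0165,0.0146,0.25,0,0,0,0.0165,0.0146,0.25,0,0,0,0.0165,0.0146,0.2,0,0,0,0,0,0.045,0,0,0,0,0,0.02,0,0,0,0,0,0,0,0,0]';python3 -m handwheel '[0,0,0,0,0,0,0,0,0,0,0,0,0,0,0,0,0,0]' 0.3; python3 -m handwheel '[0,0,-0.2,0,0,0,0,0,-0.35,0,0,0,0,0,-0.35,0,0,0,0,0,-0.35,0,0,0,0,0,0,0,0,0]'; python3 go.py .603 -.2395 .10 -.403
```

```text
time_s: 16.15
ee_pos: [0.5257, -0.3878, 0.0115]
eef_rot: [3.14, -0.005, -0.473]
contact_force: [0.9, 0.4, 0.1]
grip_width: 0.077
grip_force: 40.9
time_s: 16.45
ee_pos: [0.5249, -0.3881, 0.0101]
eef_rot: [3.141, -0.003, -0.474]
contact_force: [0.5, -0.3, -0.9]
grip_width: 0.3
grip_force: 0.0
time_s: 16.95
ee_pos: [0.5273, -0.3903, 0.1688]
eef_rot: [3.137, -0.017, -0.474]
contact_force: [0.3, 0.4, 1.0]
grip_width: 0.297
grip_force: 0.0
t 16.9 tcp [ 0.5273 -0.3903  0.1688] [ 3.137 -0.017 -0.474] F [0.3 0.4 1. ] grip 0.297 0.0
turn total [ 0.0017 -0.0054 -0.0225] rows 1 each [ 0.0017 -0.0054 -0.0225]
then shift total [ 0.0871 -1.4033  0.573 ] rows 5 each [ 0.0174 -0.2807  0.1146]
```

```bash
cat > find.py <<'E'
import sys
from h import *
# bright pale blobs in the wrist (or scene) view -> centre, angle, length, width on height z
def find(p,lo=175,sat=45):
    g=cv2.cvtColor(p["pixels"],cv2.COLOR_RGB2HSV);m=((g[:,:,2]>lo)&(g[:,:,1]<sat+ (0))).astype(np.uint8)
    for c in cv2.findContours(m,cv2.RETR_EXTERNAL,cv2.CHAIN_APPROX_NONE)[0]:
        if cv2.contourArea(c)<60: continue
        b=cv2.boxPoints(cv2.minAreaRect(c))
        for z in (.016,.008):
            X=onz(p,b,z);e=[X[1]-X[0],X[2]-X[1]];L=[np.linalg.norm(v) for v in e];i=int(np.argmax(L))
            if (.05<L[i]<.085 and z==.016 or .085<L[i]<.12 and z==.008) and min(L)<.03:
                a=np.arctan2(e[i][1],e[i][0]);a=(a+np.pi/2)%np.pi-np.pi/2
                print(f"z{z} centre {X.mean(0)[:2].round(4)} ang {a:.3f} L {L[i]:.3f} W {min(L):.3f} px {b.mean(0).round()}")
if __name__=="__main__":
    p=shot(sys.argv[1] if len(sys.argv)>1 else "wrist"); find(p,*map(int,sys.argv[2:]))
E
python3 -m handwheel '[0.0174,-0.2807,0.04,0,0,-0.0225,0.0174,-0.2807,0.03,0,0,0,0.0174,-0.2807,0,0,0,0,0.0174,-0.2807,0,0,0,0,0.0174,-0.2807,0,0,0,0,0,0,0,0,0,0,0,0,0,0,0,0]'; python3 find.py wrist 175 60; python3 go.py .603 -.2395 .04 -.403
```

```text
time_s: 17.65
ee_pos: [0.6021, -0.2374, 0.1501]
eef_rot: [3.14, -0.001, -0.401]
contact_force: [-0.7, -0.9, -1.0]
grip_width: 0.303
grip_force: 0.0
z0.016 centre [ 0.4661 -0.3478] ang 1.108 L 0.051 W 0.022 px [490. 314.]
z0.016 centre [ 0.6226 -0.19  ] ang -0.388 L 0.072 W 0.016 px [254. 224.]
z0.016 centre [ 0.6048 -0.2378] ang -0.396 L 0.071 W 0.015 px [316. 221.]
z0.008 centre [ 0.5253 -0.3913] ang -0.470 L 0.099 W 0.007 px [518. 233.]
t 17.7 tcp [ 0.6018 -0.2382  0.1502] [ 3.14e+00 -1.00e-03 -4.03e-01] F [ 0.2  0.  -0.4] grip 0.297 0.0
turn total [ 0.0005 -0.0003  0.0001] rows 1 each [ 0.0005 -0.0003  0.0001]
then shift total [0.0134 0.0059 0.9185] rows 3 each [0.0045 0.002  0.3062]
```

```bash
python3 -m handwheel '[0.01,0,0.3,0,0,0,0.01,0,0.3,0,0,0,0,0,0.3,0,0,0,0,0,0.25,0,0,0,0,0,0.05,0,0,0,0,0,0,0,0,0]' 0.4 50; python3 -m handwheel '[0,0,0,0,0,0,0,0,0,0,0,0,0,0,0,0,0,0,0,0,0,0,0,0]' 0; python3 -m handwheel '[0,0,-0.2,0,0,0,0,0,-0.35,0,0,0,0,0,-0.35,0,0,0,0,0,-0.35,0,0,0,0,0,0,0,0,0]'
python3 - <<'E'
import numpy as np
o=np.array([.425,-.2565]);y=-.515;x=np.array([np.cos(y),np.sin(y)]);v=np.array([-x[1],x[0]])
for a in (-.03,.03): print("bar target",o+a*x-.084*v)
print("tabs",o-.003*v,o+.056*v,"targets",o-.039*v,o+.011*v,"rod",o+.068*v, "yaw",y+np.pi/2)
E
python3 go.py .4100 -.3444 .12 1.056
```

```text
time_s: 18.3
ee_pos: [0.603, -0.2398, 0.0051]
eef_rot: [3.141, 0.002, -0.405]
contact_force: [0.6, 0.0, 0.7]
grip_width: 0.4
grip_force: 0.0
time_s: 18.7
ee_pos: [0.6059, -0.24, 0.0092]
eef_rot: [3.14, -0.006, -0.403]
contact_force: [0.1, -0.5, 6.5]
grip_width: 0.163
grip_force: 50.7
time_s: 19.2
ee_pos: [0.6078, -0.2403, 0.1659]
eef_rot: [3.14, -0.017, -0.403]
contact_force: [0.4, -0.4, -0.0]
grip_width: 0.163
grip_force: 50.0
bar target [ 0.35751829 -0.31482854]
bar target [ 0.40973585 -0.34438063]
tabs [ 0.4235224  -0.25911088] [ 0.45258195 -0.20776361] targets [ 0.40579114 -0.29044142] [ 0.43041788 -0.24692678] rod [ 0.45849237 -0.19732009] yaw 1.0557963267948964
t 19.2 tcp [ 0.6078 -0.2403  0.1659] [ 3.14  -0.017 -0.403] F [ 0.4 -0.4 -0. ] grip 0.163 50.0
turn total [ 0.0043 -0.004  -0.4643] rows 11 each [ 0.0004 -0.0004 -0.0422]
then shift total [-1.5663 -1.0076  0.3825] rows 6 each [-0.2611 -0.1679  0.0637]
```

```bash
python3 -m handwheel '[0,0,0,0,0,-0.0422,0,0,0,0,0,-0.0422,0,0,0,0,0,-0.0422,0,0,0,0,0,-0.0422,0,0,0,0,0,-0.0422,0,0,0,0,0,-0.0422,0,0,0,0,0,-0.0422,0,0,0,0,0,-0.0422,0,0,0,0,0,-0.0422,0,0,0,0,0,-0.0422,0,0,0,0,0,-0.0422,-0.261,-0.168,0,0,0,0,-0.261,-0.168,0,0,0,0,-0.261,-0.168,0,0,0,0,-0.261,-0.168,0,0,0,0,-0.261,-0.168,0,0,0,0,-0.261,-0.168,0.3,0,0,0,0,0,0,0,0,0,0,0,0,0,0,0]'; python3 go.py .4097 -.3444 .039 1.056
python3 - <<'E'
from h import *
w=shot("wrist","b1.png")
E
```

```text
time_s: 21.1
ee_pos: [0.4061, -0.3414, 0.1197]
eef_rot: [-3.139, -0.001, 1.054]
contact_force: [0.1, 0.1, 0.2]
grip_width: 0.165
grip_force: 50.0
t 21.1 tcp [ 0.4061 -0.3414  0.1197] [-3.139e+00 -1.000e-03  1.054e+00] F [0.1 0.1 0.2] grip 0.165 50.0
turn total [-0.0008 -0.0004 -0.0007] rows 1 each [-0.0008 -0.0004 -0.0007]
then shift total [-0.0075  0.0384  0.6725] rows 2 each [-0.0037  0.0192  0.3363]
```

View pics/b1.png

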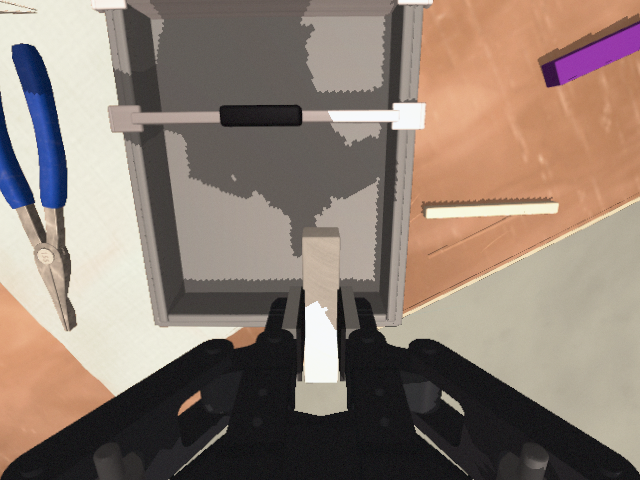

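The wrist view shows the bar in grip, parallel to the tote (tip at (321,230)). The tote end corners are at (158,325) and (402,325), and the right tab is at (261,116).

```bash
cat > tf.py <<'E'
import numpy as np
O=np.array([.425,-.2565]);Y=-.515;A=np.array([[np.cos(Y),np.sin(Y)],[-np.sin(Y),np.cos(Y)]])
tt=lambda X:(np.atleast_2d(X)[:,:2]-O)@A.T   # world -> tote
tw=lambda l:np.array(l)@A+O                  # tote -> world
E
python3 - <<'E'
from h import *; from tf import *
np.set_printoptions(precision=4,suppress=True)
w=shot("wrist")
print(tt(onz(w,[[158,325],[402,325]],.06)),"tab",tt(onz(w,[[261,111]],.083)),"walls at far", tt(onz(w,[[118,140],[417,140]],.06)))
print("bar tip",tt(onz(w,[[321,230]],.12+.007)),"tcp",tt(telemetry.state()["ee_pos"]))
E
```

```text
[[-0.0812 -0.1337]
 [ 0.0814 -0.1335]] tab [[-0.0017 -0.0006]] walls at far [[-0.0874 -0.0145]
 [ 0.0815 -0.0149]]
bar tip [[ 0.0274 -0.0481]] tcp [[ 0.028  -0.0828]]
```

```bash
python3 -m handwheel '[-0.01,0.02,0.3,0,0,0,0,0.015,0.25,0,0,0,0,0,0.08,0,0,0,0,0,0.03,0,0,0,0,0,0,0,0,0]'; python3 -m handwheel '[0,0,0.02,0,0,0,0,0,0,0,0,0]'; python3 -m handwheel '[0,0,0,0,0,0,0,0,0,0,0,0,0,0,0,0,0,0]' 0.35; python3 -m handwheel '[0,0,-0.2,0,0,0,0,0,-0.35,0,0,0,0,0,-0.35,0,0,0,0,0,0,0,0,0]'; python3 go.py .6226 -.190 .15 -.395
```

```text
time_s: 21.7
ee_pos: [0.4117, -0.3457, 0.0435]
eef_rot: [3.139, 0.001, 1.056]
contact_force: [0.3, 0.5, -0.5]
grip_width: 0.165
grip_force: 50.0
time_s: 21.9
ee_pos: [0.4116, -0.3459, 0.0415]
eef_rot: [3.138, 0.001, 1.056]
contact_force: [0.4, 0.4, -0.6]
grip_width: 0.161
grip_force: 50.0
time_s: 22.2
ee_pos: [0.4107, -0.3457, 0.0404]
eef_rot: [3.14, 0.001, 1.055]
contact_force: [-0.8, -0.2, 0.4]
grip_width: 0.35
grip_force: 0.0
time_s: 22.6
ee_pos: [0.4134, -0.3484, 0.156]
eef_rot: [3.126, 0.005, 1.055]
contact_force: [1.0, -1.2, 1.1]
grip_width: 0.351
grip_force: 0.0
t 22.6 tcp [ 0.4134 -0.3484  0.156 ] [3.126 0.005 1.055] F [ 1.  -1.2  1.1] grip 0.351 0.0
turn total [ 0.0051 -0.0022  0.4617] rows 11 each [ 0.0005 -0.0002  0.042 ]
then shift total [ 1.101  -1.8887  0.0502] rows 7 each [ 0.1573 -0.2698  0.0072]
```

```bash
python3 -m handwheel '[0,0,0,0,0,0.042,0,0,0,0,0,0.042,0,0,0,0,0,0.042,0,0,0,0,0,0.042,0,0,0,0,0,0.042,0,0,0,0,0,0.042,0,0,0,0,0,0.042,0,0,0,0,0,0.042,0,0,0,0,0,0.042,0,0,0,0,0,0.042,0,0,0,0,0,0.042,0.157,-0.27,0,0,0,0,0.157,-0.27,0,0,0,0,0.157,-0.27,0,0,0,0,0.157,-0.27,0,0,0,0,0.157,-0.27,0,0,0,0,0.157,-0.27,0,0,0,0,0.157,-0.27,0,0,0,0,0,0,0,0,0,0,0,0,0,0,0,0]'; python3 find.py wrist 175 60; python3 go.py .622 -.191 .04 -.395
```

```text
time_s: 24.6
ee_pos: [0.6196, -0.1864, 0.1469]
eef_rot: [3.14, 0.001, -0.395]
contact_force: [0.3, -0.1, 0.0]
grip_width: 0.35
grip_force: 0.0
z0.016 centre [ 0.4672 -0.3463] ang 1.051 L 0.054 W 0.021 px [548. 312.]
z0.016 centre [ 0.6227 -0.1896] ang -0.403 L 0.072 W 0.015 px [319. 220.]
z0.008 centre [ 0.5251 -0.3913] ang -0.471 L 0.100 W 0.008 px [582. 231.]
t 24.6 tcp [ 0.6191 -0.1871  0.1472] [ 3.14e+00  1.00e-03 -3.96e-01] F [ 0.5 -1.  -0.3] grip 0.354 0.0
turn total [ 0.0005  0.0002 -0.0003] rows 1 each [ 0.0005  0.0002 -0.0003]
then shift total [0.0347 0.0207 0.8933] rows 3 each [0.0116 0.0069 0.2978]
```

```bash
python3 -m handwheel '[0.012,0.008,0.3,0,0,0,0.012,0.008,0.3,0,0,0,0.012,0,0.3,0,0,0,0,0,0.23,0,0,0,0,0,0.04,0,0,0,0,0,0,0,0,0]' 0.4 50; python3 -m handwheel '[0,0,0,0,0,0,0,0,0,0,0,0,0,0,0,0,0,0,0,0,0,0,0,0]' 0; python3 -m handwheel '[0,0,-0.2,0,0,0,0,0,-0.35,0,0,0,0,0,-0.35,0,0,0,0,0,-0.35,0,0,0,0,0,0,0,0,0]'; python3 go.py .3585 -.317 .12 1.056
```

```text
time_s: 25.25
ee_pos: [0.6217, -0.1912, 0.0068]
eef_rot: [3.141, 0.001, -0.398]
contact_force: [0.5, -1.1, 0.1]
grip_width: 0.401
grip_force: 0.0
time_s: 25.65
ee_pos: [0.6246, -0.1914, 0.0106]
eef_rot: [3.14, -0.006, -0.396]
contact_force: [-0.1, -0.7, 6.3]
grip_width: 0.158
grip_force: 50.0
time_s: 26.15
ee_pos: [0.6268, -0.1916, 0.1674]
eef_rot: [3.141, -0.018, -0.396]
contact_force: [0.4, -0.1, 0.6]
grip_width: 0.159
grip_force: 49.2
t 26.1 tcp [ 0.6268 -0.1916  0.1674] [ 3.141 -0.018 -0.396] F [ 0.4 -0.1  0.6] grip 0.159 49.2
turn total [ 0.0042 -0.0045 -0.462 ] rows 11 each [ 0.0004 -0.0004 -0.042 ]
then shift total [-2.0107 -1.4315  0.3952] rows 7 each [-0.2872 -0.2045  0.0565]
```

```bash
python3 -m handwheel '[0,0,0,0,0,-0.042,0,0,0,0,0,-0.042,0,0,0,0,0,-0.042,0,0,0,0,0,-0.042,0,0,0,0,0,-0.042,0,0,0,0,0,-0.042,0,0,0,0,0,-0.042,0,0,0,0,0,-0.042,0,0,0,0,0,-0.042,0,0,0,0,0,-0.042,0,0,0,0,0,-0.042,-0.287,-0.2045,0,0,0,0,-0.287,-0.2045,0,0,0,0,-0.287,-0.2045,0,0,0,0,-0.287,-0.2045,0,0,0,0,-0.287,-0.2045,0,0,0,0,-0.287,-0.2045,0,0,0,0,-0.287,-0.2045,0.3,0,0,0,0,0,0,0,0,0,0,0,0,0,0,0]'; python3 go.py .3590 -.316 .043 1.056
```

```text
time_s: 28.15
ee_pos: [0.3573, -0.313, 0.1237]
eef_rot: [-3.14, -0.001, 1.054]
contact_force: [1.1, -0.5, -0.6]
grip_width: 0.157
grip_force: 49.3
t 28.1 tcp [ 0.3573 -0.313   0.1237] [-3.140e+00 -1.000e-03  1.054e+00] F [ 1.1 -0.5 -0.6] grip 0.157 49.3
turn total [-0.0004 -0.0003 -0.0008] rows 1 each [-0.0004 -0.0003 -0.0008]
then shift total [-0.0149  0.0243  0.6726] rows 2 each [-0.0074  0.0122  0.3363]
```

```bash
python3 -m handwheel '[0,0.012,0.3,0,0,0,-0.007,0.012,0.25,0,0,0,0,0,0.08,0,0,0,0,0,0.05,0,0,0,0,0,0,0,0,0]'; python3 -m handwheel '[0,0,0,0,0,0,0,0,0,0,0,0,0,0,0,0,0,0]' 0.35; python3 -m handwheel '[0,0,-0.2,0,0,0,0,0,-0.35,0,0,0,0,0,-0.35,0,0,0,0,0,0,0,0,0]'; python3 -c "
from tf import *
print(tw([[0,-.001],[0,.056],[0,-.04],[0,.01]]))"; python3 go.py .4235 -.2585 .15 -.515
```

```text
time_s: 28.65
ee_pos: [0.3616, -0.316, 0.0442]
eef_rot: [3.14, 0.001, 1.056]
contact_force: [-0.1, 1.2, -0.2]
grip_width: 0.164
grip_force: 49.3
time_s: 28.95
ee_pos: [0.3613, -0.3166, 0.0448]
eef_rot: [3.138, 0.001, 1.055]
contact_force: [-0.8, 1.0, -0.1]
grip_width: 0.352
grip_force: 0.0
time_s: 29.35
ee_pos: [0.3635, -0.319, 0.1596]
eef_rot: [3.126, 0.005, 1.055]
contact_force: [0.8, -0.3, 1.0]
grip_width: 0.347
grip_force: 0.0
[[ 0.42450747 -0.25737029]
 [ 0.45258195 -0.20776361]
 [ 0.40529861 -0.29131171]
 [ 0.42992535 -0.24779707]]
t 29.4 tcp [ 0.3635 -0.319   0.1596] [3.126 0.005 1.055] F [ 0.8 -0.3  1. ] grip 0.347 0.0
turn total [ 0.0053 -0.0026  0.4998] rows 12 each [ 0.0004 -0.0002  0.0417]
then shift total [ 0.1868 -0.6855  0.0801] rows 2 each [ 0.0934 -0.3427  0.0401]
```

Drop of about 7 mm at most. Turn for the dividers, then look.

```bash
python3 -m handwheel '[0,0,-0.1,0,0,0.0417,0,0,-0.2,0,0,0.0417,0,0,0,0,0,0.0417,0,0,0,0,0,0.0417,0,0,0,0,0,0.0417,0,0,0,0,0,0.0417,0,0,0,0,0,0.0417,0,0,0,0,0,0.0417,0,0,0,0,0,0.0417,0,0,0,0,0,0.0417,0,0,0,0,0,0.0417,0,0,0,0,0,0.0417,0.093,-0.34,0,0,0,0,0.093,-0.34,0,0,0,0,0,0,0,0,0,0,0,0,0,0,0,0]' 0.5
python3 - <<'E'
from h import *
s=telemetry.state();print(s["ee_pos"],s["eef_rot"]);shot("wrist","d1.png")
E
```

```text
time_s: 30.95
ee_pos: [0.4205, -0.2553, 0.1874]
eef_rot: [3.14, -0.001, -0.515]
contact_force: [-0.5, -1.0, 0.4]
grip_width: 0.501
grip_force: 0.0
[ 0.42050648 -0.25527066  0.18736512] [ 3.14044978e+00 -8.42419285e-04 -5.14513328e-01]
```

View pics/d1.png

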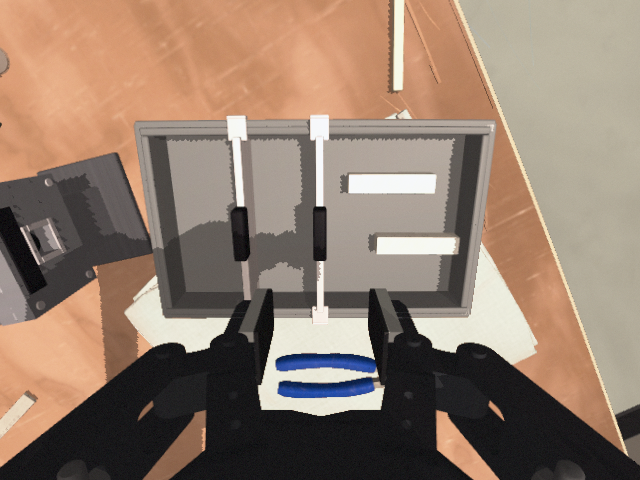

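The view shows both bars lying flat in the right bay at (392,183) and (418,245), with the second close to the end wall. The tabs are at (240,234) and (319,233).

```bash
python3 - <<'E'
from h import *; from tf import *
np.set_printoptions(precision=4,suppress=True)
w=shot("wrist")
print("bar1",tt(onz(w,[[348,183],[436,183]],.043)),"bar2",tt(onz(w,[[377,245],[459,245]],.043)))
print("tabs",tt(onz(w,[[238,234],[319,233]],.083)),"ends top",tt(onz(w,[[136,122],[493,122],[468,317]],.06)),"clips",tt(onz(w,[[236,128],[319,128],[319,314]],.069)))
E
python3 go.py .4235 -.2585 .15 -.515
```

```text
bar1 [[ 0.029  -0.027 ]
 [ 0.0291 -0.0993]] bar2 [[-0.0245 -0.0533]
 [-0.0246 -0.1247]]
tabs [[-0.0024  0.0563]
 [-0.0017 -0.0033]] ends top [[ 0.077   0.1316]
 [ 0.077  -0.1319]
 [-0.0854 -0.1337]] clips [[ 0.0723  0.0557]
 [ 0.0721 -0.0034]
 [-0.0767 -0.0032]]
t 31.1 tcp [ 0.4198 -0.2562  0.1874] [ 3.14e+00 -1.00e-03 -5.17e-01] F [0.  0.3 0.8] grip 0.506 0.0
turn total [ 0.0004 -0.0003 -0.0007] rows 1 each [ 0.0004 -0.0003 -0.0007]
then shift total [0.0361 0.0012 0.3118] rows 1 each [0.0361 0.0012 0.3118]
```

```bash
python3 -c "
from tf import *
print(tw([[0,-.0033],[0,.056],[0,-.04],[0,.01]]))"; python3 go.py .4232 -.2594 .065 -.515
```

```text
[[ 0.42337463 -0.25937197]
 [ 0.45258195 -0.20776361]
 [ 0.40529861 -0.29131171]
 [ 0.42992535 -0.24779707]]
t 31.1 tcp [ 0.4198 -0.2562  0.1874] [ 3.14e+00 -1.00e-03 -5.17e-01] F [0.  0.3 0.8] grip 0.506 0.0
turn total [ 0.0004 -0.0003 -0.0007] rows 1 each [ 0.0004 -0.0003 -0.0007]
then shift total [0.0376 0.009  1.0201] rows 3 each [0.0125 0.003  0.34  ]
```

```bash
python3 -m handwheel '[0.0125,0.003,0.34,0,0,0,0.0125,0.003,0.34,0,0,0,0.0125,0.003,0.3,0,0,0,0,0,0.04,0,0,0,0,0,0,0,0,0]' 0.4 40; python3 -m handwheel '[0,0,0,0,0,0,0,0,0,0,0,0,0,0,0,0,0,0,0,0,0,0,0,0]' 0; python3 go.py .4053 -.2913 .065 -.515
```

```text
time_s: 31.55
ee_pos: [0.4226, -0.2594, 0.0645]
eef_rot: [3.141, 0.001, -0.518]
contact_force: [0.3, -0.3, -0.5]
grip_width: 0.399
grip_force: 0.0
time_s: 31.95
ee_pos: [0.4252, -0.2601, 0.0679]
eef_rot: [3.14, -0.006, -0.516]
contact_force: [0.5, 2.0, 6.3]
grip_width: 0.104
grip_force: 42.5
t 31.9 tcp [ 0.4252 -0.2601  0.0679] [ 3.14  -0.006 -0.516] F [0.5 2.  6.3] grip 0.104 42.5
turn total [ 0.0004 -0.002  -0.0004] rows 1 each [ 0.0004 -0.002  -0.0004]
then shift total [-0.0166  0.3078  0.0242] rows 1 each [-0.0166  0.3078  0.0242]
```

```bash
python3 -m handwheel '[0,0.077,0,0,0,0,0,0.077,0,0,0,0,0,0.077,0,0,0,0,0,0.077,0,0,0,0,0,0,0,0,0,0]'; python3 -m handwheel '[0,0,0,0,0,0,0,0,0,0,0,0,0,0,0,0,0,0]' 0.25; python3 -m handwheel '[0,0,-0.15,0,0,0,0,0,-0.3,0,0,0,0,0,-0.3,0,0,0,0,0,0,0,0,0]'; python3 go.py .4526 -.2078 .15 -.515; python3 -c "
from tf import *
from h import telemetry
print(tt(telemetry.state()['ee_pos']))"
```

```text
time_s: 32.45
ee_pos: [0.4067, -0.2932, 0.0679]
eef_rot: [3.139, -0.007, -0.517]
contact_force: [-0.6, -0.9, 5.4]
grip_width: 0.106
grip_force: 42.4
time_s: 32.75
ee_pos: [0.4053, -0.291, 0.0649]
eef_rot: [3.141, -0.0, -0.516]
contact_force: [0.1, -0.7, 0.3]
grip_width: 0.249
grip_force: 0.0
time_s: 33.15
ee_pos: [0.4079, -0.2932, 0.1611]
eef_rot: [3.138, -0.012, -0.516]
contact_force: [0.3, -0.1, -0.0]
grip_width: 0.25
grip_force: 0.0
t 33.1 tcp [ 0.4079 -0.2932  0.1611] [ 3.138 -0.012 -0.516] F [ 0.3 -0.1 -0. ] grip 0.25 0.0
turn total [ 0.001  -0.0038 -0.0004] rows 1 each [ 0.001  -0.0038 -0.0004]
then shift total [-0.0267 -0.8028  0.0928] rows 3 each [-0.0089 -0.2676  0.0309]
[[ 0.00323652 -0.04035455]]
```

Now to the left tab.

```bash
python3 -m handwheel '[-0.009,-0.2676,0,0,0,0,-0.009,-0.2676,0,0,0,0,-0.009,-0.2676,0,0,0,0,0,0,0.3,0,0,0,0,0,0,0,0,0]' 0.4; python3 go.py .4526 -.2078 .065 -.515;  python3 find.py wrist 175 60
```

```text
time_s: 33.65
ee_pos: [0.4472, -0.2029, 0.1137]
eef_rot: [3.141, 0.01, -0.514]
contact_force: [0.1, 1.5, -1.0]
grip_width: 0.398
grip_force: 0.0
t 33.6 tcp [ 0.4472 -0.2029  0.1137] [ 3.141  0.01  -0.514] F [ 0.1  1.5 -1. ] grip 0.398 0.0
turn total [0.0002 0.0032 0.0002] rows 1 each [0.0002 0.0032 0.0002]
then shift total [0.0589 0.0132 0.4057] rows 2 each [0.0294 0.0066 0.2029]
z0.016 centre [ 0.1886 -0.2152] ang 0.284 L 0.060 W 0.019 px [466. 462.]
z0.016 centre [ 0.3352 -0.3399] ang 1.053 L 0.061 W 0.019 px [548. 276.]
z0.016 centre [ 0.4899 -0.2263] ang -0.506 L 0.084 W 0.017 px [316. 166.]
z0.008 centre [ 0.4891 -0.2258] ang -0.506 L 0.086 W 0.017 px [316. 166.]
z0.016 centre [ 0.4569 -0.4301] ang -0.264 L 0.067 W 0.023 px [621.  56.]
```

```bash
python3 -m handwheel '[0.03,0.007,0.2,0,0,0,0.01,0,0.2,0,0,0,0,0,0,0,0,0]'; python3 -m handwheel '[0,0,0,0,0,0,0,0,0,0,0,0,0,0,0,0,0,0,0,0,0,0,0,0]' 0;  python3 go.py .4299 -.2478 .065 -.515
```

```text
time_s: 34.0
ee_pos: [0.4518, -0.2085, 0.0685]
eef_rot: [3.141, 0.006, -0.518]
contact_force: [-0.8, 0.1, -0.6]
grip_width: 0.397
grip_force: 0.0
time_s: 34.4
ee_pos: [0.4548, -0.2092, 0.0727]
eef_rot: [3.141, -0.004, -0.516]
contact_force: [0.4, 2.3, 2.8]
grip_width: 0.102
grip_force: 41.8
t 34.4 tcp [ 0.4548 -0.2092  0.0727] [ 3.141 -0.004 -0.516] F [0.4 2.3 2.8] grip 0.102 41.8
turn total [ 0.0001 -0.0011 -0.0005] rows 1 each [ 0.0001 -0.0011 -0.0005]
then shift total [-0.0219  0.382   0.0643] rows 2 each [-0.011   0.191   0.0322]
```

```bash
python3 -m handwheel '[0,0.096,0,0,0,0,0,0.096,0,0,0,0,0,0.096,0,0,0,0,0,0.094,0,0,0,0,0,0,0,0,0,0]'; python3 -m handwheel '[0,0,0,0,0,0,0,0,0,0,0,0,0,0,0,0,0,0]' 0.25; python3 -m handwheel '[0,0,-0.15,0,0,0,0,0,-0.3,0,0,0,0,0,-0.3,0,0,0,0,0,-0.25,0,0,0,0,0,0,0,0,0,0,0,0,0,0,0]' 0.35
python3 - <<'E'
from h import *
s=telemetry.state();print(s["ee_pos"],s["eef_rot"]);shot("wrist","d2.png")
E
```

```text
time_s: 34.9
ee_pos: [0.431, -0.2516, 0.0727]
eef_rot: [3.138, -0.004, -0.518]
contact_force: [-1.0, -1.4, 6.2]
grip_width: 0.096
grip_force: 42.1
time_s: 35.2
ee_pos: [0.431, -0.249, 0.0707]
eef_rot: [3.141, -0.0, -0.517]
contact_force: [0.3, 0.4, 0.1]
grip_width: 0.249
grip_force: 0.0
time_s: 35.8
ee_pos: [0.4315, -0.2489, 0.1915]
eef_rot: [3.141, -0.002, -0.516]
contact_force: [-0.1, 0.5, -0.0]
grip_width: 0.349
grip_force: 0.0
[ 0.43152755 -0.24885859  0.19153306] [ 3.14063934e+00 -2.44794451e-03 -5.16404329e-01]
```

View pics/d2.png

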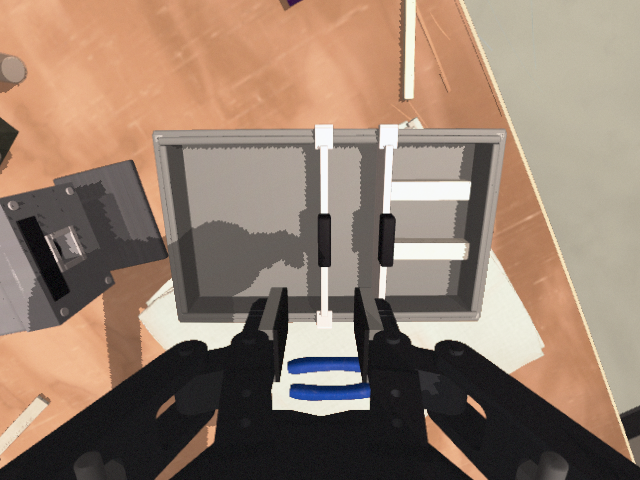

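The dividers now stand with tabs at (324,240) and (387,240). Both bars lie flat in the right bay, from (390,190) to (469,190) and from (393,250) to (467,250).

```bash
python3 - <<'E'
from h import *; from tf import *
np.set_printoptions(precision=4,suppress=True)
w=shot("wrist")
print("right ends",tt(onz(w,[[470,190],[467,250]],.043)))
print("tabs",tt(onz(w,[[324,240],[387,240]],.083)),"clips",tt(onz(w,[[323,138],[388,138],[323,319]],.069)),"ends",tt(onz(w,[[154,131],[505,131]],.06)))
E
python3 go.py .526 -.391 .16 -.471
```

```text
right ends [[ 0.0285 -0.1175]
 [-0.0247 -0.1216]]
tabs [[-0.0023  0.0049]
 [-0.0024 -0.0423]] clips [[ 0.0708  0.0056]
 [ 0.0709 -0.0416]
 [-0.0775  0.0053]] ends [[ 0.0762  0.1321]
 [ 0.0762 -0.1314]]
t 35.9 tcp [ 0.4306 -0.2482  0.1893] [ 3.141e+00  2.000e-03 -5.160e-01] F [-0.1  1.3 -0.6] grip 0.352 0.0
turn total [ 0.0001  0.0007 -0.0145] rows 1 each [ 0.0001  0.0007 -0.0145]
then shift total [1.2489 0.6999 0.2443] rows 5 each [0.2498 0.14   0.0489]
```

```bash
python3 -m handwheel '[0.25,0.14,0,0,0,-0.0145,0.25,0.14,0,0,0,0,0.25,0.14,0,0,0,0,0.25,0.14,0.1,0,0,0,0.25,0.14,0.15,0,0,0,0,0,0,0,0,0,0,0,0,0,0,0]' 0.4; python3 find.py wrist 175 60;  python3 go.py .525 -.391 .0 -.471
```

```text
time_s: 36.6
ee_pos: [0.5244, -0.3918, 0.1574]
eef_rot: [-3.14, 0.006, -0.472]
contact_force: [0.4, 0.0, -0.1]
grip_width: 0.398
grip_force: 0.0
z0.016 centre [ 0.3459 -0.3017] ang 1.049 L 0.055 W 0.008 px [319. 412.]
z0.016 centre [ 0.1905 -0.5918] ang -0.045 L 0.072 W 0.020 px [631. 412.]
z0.016 centre [ 0.3909 -0.333 ] ang 1.057 L 0.076 W 0.018 px [326. 368.]
z0.016 centre [ 0.4053 -0.2889] ang -0.506 L 0.061 W 0.007 px [280. 373.]
z0.008 centre [ 0.5254 -0.3905] ang -0.471 L 0.097 W 0.007 px [316. 217.]
t 36.6 tcp [ 0.5248 -0.3916  0.1595] [-3.141e+00  3.000e-03 -4.710e-01] F [ 0.6 -0.2  0.8] grip 0.403 0.0
turn total [-0.0002  0.0008  0.    ] rows 1 each [-0.0002  0.0008  0.    ]
then shift total [-8.0000e-04 -5.2000e-03  1.3296e+00] rows 4 each [-2.000e-04 -1.300e-03  3.324e-01]
```

```bash
python3 -m handwheel '[0,-0.005,0.32,0,0,0,0,0,0.32,0,0,0,0,0,0.32,0,0,0,0,0,0.28,0,0,0,0,0,0.06,0,0,0,0,0,0,0,0,0]'; python3 -m handwheel '[0,0,0,0,0,0,0,0,0,0,0,0,0,0,0,0,0,0,0,0,0,0,0,0,0,0,0,0,0,0]' 0 40;  python3 -m handwheel '[0,0,-0.2,0,0,0,0,0,-0.3,0,0,0,0,0,-0.35,0,0,0,0,0,-0.35,0,0,0,0,0,0,0,0,0]'; python3 go.py .4965 -.163 .16 1.27
```

```text
time_s: 37.25
ee_pos: [0.5252, -0.3909, 0.0052]
eef_rot: [3.141, 0.001, -0.47]
contact_force: [0.4, 0.4, 0.2]
grip_width: 0.399
grip_force: 0.0
time_s: 37.75
ee_pos: [0.5276, -0.3929, 0.0086]
eef_rot: [3.141, -0.006, -0.471]
contact_force: [1.2, 1.5, 6.0]
grip_width: 0.003
grip_force: 3.3
time_s: 38.25
ee_pos: [0.529, -0.395, 0.1596]
eef_rot: [3.136, -0.018, -0.471]
contact_force: [0.4, -0.4, 1.3]
grip_width: 0.001
grip_force: 0.0
t 38.2 tcp [ 0.529  -0.395   0.1596] [ 3.136 -0.018 -0.471] F [ 0.4 -0.4  1.3] grip 0.001 0.0
turn total [ 0.0061 -0.0026 -0.5542] rows 13 each [ 0.0005 -0.0002 -0.0426]
then shift total [ 1.7661 -0.831  -0.0034] rows 6 each [ 0.2943 -0.1385 -0.0006]
```

```bash
python3 -m handwheel '[0,0,0,0,0,0,0,0,0,0,0,0]' 0.4; python3 find.py wrist 175 60;  python3 go.py .525 -.391 .0 -.471
```

```text
time_s: 38.45
ee_pos: [0.5252, -0.3916, 0.1481]
eef_rot: [3.141, 0.001, -0.471]
contact_force: [0.4, -1.0, -0.6]
grip_width: 0.33
grip_force: 0.0
z0.016 centre [ 0.2001 -0.5855] ang -0.111 L 0.067 W 0.019 px [631. 416.]
z0.016 centre [ 0.3907 -0.3319] ang 1.058 L 0.075 W 0.019 px [326. 376.]
z0.008 centre [ 0.5251 -0.3906] ang -0.470 L 0.098 W 0.007 px [316. 222.]
t 38.5 tcp [ 0.525  -0.3914  0.1473] [-3.141e+00  2.000e-03 -4.710e-01] F [-0.4 -0.1  0.5] grip 0.392 0.0
turn total [-0.0001  0.0008 -0.    ] rows 1 each [-0.0001  0.0008 -0.    ]
then shift total [-1.0000e-03 -2.8000e-03  1.2272e+00] rows 4 each [-3.000e-04 -7.000e-04  3.068e-01]
```

```bash
python3 -m handwheel '[0,0,0.32,0,0,0,0,0,0.32,0,0,0,0,0,0.32,0,0,0,0,0,0.2,0,0,0,0,0,0.06,0,0,0,0,0,0,0,0,0,0,0,0,0,0,0]'; python3 -m handwheel '[0,0,0,0,0,0,0,0,0,0,0,0,0,0,0,0,0,0,0,0,0,0,0,0,0,0,0,0,0,0]' 0 40
```

```text
time_s: 39.2
ee_pos: [0.5253, -0.3916, 0.0016]
eef_rot: [3.141, 0.001, -0.471]
contact_force: [0.5, 0.7, -0.8]
grip_width: 0.397
grip_force: 0.0
time_s: 39.7
ee_pos: [0.5259, -0.3921, 0.0029]
eef_rot: [3.141, -0.001, -0.471]
contact_force: [-0.6, -0.1, 0.3]
grip_width: 0.08
grip_force: 41.8
```

```bash
python3 -m handwheel '[0,0,-0.2,0,0,0,0,0,-0.35,0,0,0,0,0,-0.35,0,0,0,0,0,-0.4,0,0,0,0,0,0,0,0,0,0,0,0,0,0,0]' - 50; python3 -m handwheel '[0,0,0,0,0,-0.0426,0,0,0,0,0,-0.0426,0,0,0,0,0,-0.0426,0,0,0,0,0,-0.0426,0,0,0,0,0,-0.0426,0,0,0,0,0,-0.0426,0,0,0,0,0,-0.0426,0,0,0,0,0,-0.0426,0,0,0,0,0,-0.0426,0,0,0,0,0,-0.0426,0,0,0,0,0,-0.0426,0,0,0,0,0,-0.0426,0,0,0,0,0,-0.0426,0,0,0,0,0,0]'; python3 go.py .4785 -.233 .16 1.27
```

```text
time_s: 40.3
ee_pos: [0.5266, -0.3927, 0.1615]
eef_rot: [3.14, -0.006, -0.471]
contact_force: [-0.3, -0.1, 0.4]
grip_width: 0.073
grip_force: 52.0
time_s: 41.7
ee_pos: [0.5248, -0.3912, 0.1559]
eef_rot: [-3.138, -0.001, 1.268]
contact_force: [0.4, 0.6, -0.4]
grip_width: 0.078
grip_force: 52.0
t 41.7 tcp [ 0.5248 -0.3912  0.1559] [-3.138e+00 -1.000e-03  1.268e+00] F [ 0.4  0.6 -0.4] grip 0.078 52.0
turn total [-0.0012 -0.0004 -0.0005] rows 1 each [-0.0012 -0.0004 -0.0005]
then shift total [ 1.1443 -0.7593 -0.034 ] rows 4 each [ 0.2861 -0.1898 -0.0085]
```

```bash
python3 -m handwheel '[0.286,-0.19,-0.0085,0,0,0,0.286,-0.19,-0.0085,0,0,0,0.286,-0.19,-0.0085,0,0,0,0.286,-0.19,-0.0085,0,0,0,0,0,0,0,0,0,0,0,0,0,0,0]'; python3 go.py .4956 -.170 .111 1.27
python3 - <<'E'
from h import *
w=shot("wrist","pre2.png")
E
```

```text
time_s: 42.3
ee_pos: [0.4791, -0.2329, 0.1619]
eef_rot: [-3.141, 0.001, 1.268]
contact_force: [-0.4, 0.4, -0.2]
grip_width: 0.071
grip_force: 52.0
t 42.3 tcp [ 0.4791 -0.2329  0.1619] [-3.141e+00  1.000e-03  1.268e+00] F [-0.4  0.4 -0.2] grip 0.071 52.0
turn total [-0.0001  0.0003 -0.0006] rows 1 each [-0.0001  0.0003 -0.0006]
then shift total [ 0.5414 -0.0236  0.4242] rows 2 each [ 0.2707 -0.0118  0.2121]
```

View pics/pre2.png

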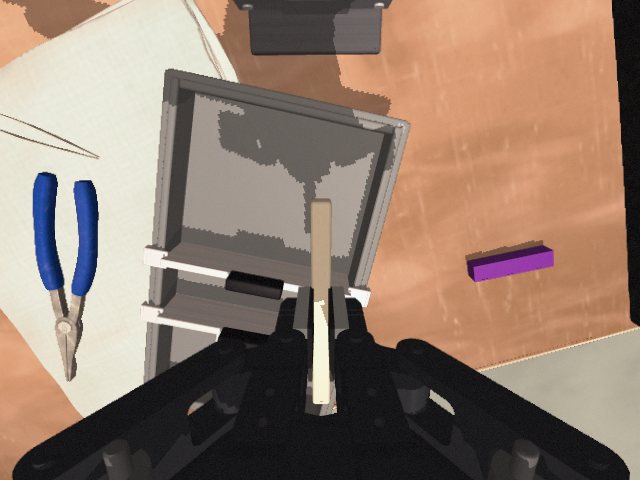

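The rod is held straight, with its tip at (321,199) as before, so I can press again.

```bash
python3 -m handwheel '[0,-0.0118,0.22,0,0,0,0.27,-0.0118,0.22,0,0,0,0.27,0,0,0,0,0,0,0,0,0,0,0,0,0,0,0,0,0]'; python3 go.py .5045 -.139 .110 1.27
```

```text
time_s: 42.85
ee_pos: [0.4966, -0.1719, 0.1095]
eef_rot: [3.141, 0.002, 1.268]
contact_force: [0.1, 0.2, 0.0]
grip_width: 0.068
grip_force: 52.0
t 42.9 tcp [ 0.4966 -0.1719  0.1095] [3.141e+00 2.000e-03 1.268e+00] F [0.1 0.2 0. ] grip 0.068 52.0
turn total [ 0.0002  0.0005 -0.0006] rows 1 each [ 0.0002  0.0005 -0.0006]
then shift total [ 0.2816 -0.0184 -0.0041] rows 1 each [ 0.2816 -0.0184 -0.0041]
```

```bash
python3 -m handwheel '[0.09,-0.016,0,0,0,0,0.09,0,0,0,0,0,0.09,0,0,0,0,0,0,0,0,0,0,0]'; python3 -m handwheel '[0.03,0,0,0,0,0,0.03,0,0,0,0,0,0,0,0,0,0,0]';  python3 -m handwheel '[0.02,0,0,0,0,0,0,0,0,0,0,0]'; python3 -m handwheel '[0.015,0,0,0,0,0,0,0,0,0,0,0]'
```

```text
time_s: 43.25
ee_pos: [0.5044, -0.1384, 0.1102]
eef_rot: [3.14, 0.0, 1.27]
contact_force: [0.2, -1.0, -0.4]
grip_width: 0.076
grip_force: 52.0
time_s: 43.55
ee_pos: [0.5061, -0.133, 0.11]
eef_rot: [3.14, 0.002, 1.269]
contact_force: [-0.2, -1.6, -0.7]
grip_width: 0.074
grip_force: 52.1
time_s: 43.75
ee_pos: [0.5067, -0.1309, 0.11]
eef_rot: [3.141, 0.002, 1.268]
contact_force: [-1.1, -1.6, 0.5]
grip_width: 0.073
grip_force: 52.1
time_s: 43.95
ee_pos: [0.5072, -0.1292, 0.11]
eef_rot: [3.141, 0.002, 1.268]
contact_force: [-1.7, -3.6, 0.8]
grip_width: 0.073
grip_force: 52.1
```

```bash
python3 -m handwheel '[0.015,0,0,0,0,0,0,0,0,0,0,0]'; python3 -m handwheel '[0.015,0,0,0,0,0,0,0,0,0,0,0]';  python3 -m handwheel '[0.01,0,0,0,0,0,0,0,0,0,0,0,0,0,0,0,0,0]'
```

```text
time_s: 44.15
ee_pos: [0.5077, -0.1276, 0.11]
eef_rot: [3.141, 0.002, 1.268]
contact_force: [-0.9, -5.4, -0.1]
grip_width: 0.071
grip_force: 52.1
time_s: 44.35
ee_pos: [0.5078, -0.1275, 0.1101]
eef_rot: [3.141, 0.006, 1.268]
contact_force: [-2.8, -8.5, 0.7]
grip_width: 0.076
grip_force: 52.1
time_s: 44.65
ee_pos: [0.5078, -0.1274, 0.1101]
eef_rot: [3.141, 0.008, 1.268]
contact_force: [-3.6, -10.7, 0.6]
grip_width: 0.076
grip_force: 52.2
```

```bash
python3 -m handwheel '[-0.2,0,0,0,0,0,-0.3,0,0,0,0,0,-0.3,0,-0.2,0,0,0,0,0,-0.2,0,0,0,0,0,0,0,0,0]'; python3 -c "
from tf import *
print(tw([[0,.068]]))"; python3 go.py .4585 -.1973 .10 1.056
```

```text
time_s: 45.15
ee_pos: [0.4824, -0.2168, 0.162]
eef_rot: [3.133, -0.0, 1.267]
contact_force: [1.0, 0.0, 0.7]
grip_width: 0.074
grip_force: 52.1
[[ 0.45849237 -0.19732009]]
t 45.1 tcp [ 0.4824 -0.2168  0.162 ] [ 3.133 -0.     1.267] F [1.  0.  0.7] grip 0.074 52.1
turn total [ 0.0029 -0.0003  0.0673] rows 2 each [ 0.0014 -0.0002  0.0336]
then shift total [ 0.0433 -0.2533  0.5168] rows 2 each [ 0.0216 -0.1267  0.2584]
```

```bash
python3 -m handwheel '[0,0,0,0,0,0.0336,0,0,0,0,0,0.0336,0.0216,-0.1267,0.25,0,0,0,0.0216,-0.1267,0.25,0,0,0,0,0,0,0,0,0,0,0,0,0,0,0]'; python3 go.py .4585 -.1973 .031 1.056
python3 - <<'E'
from h import *; from tf import *
w=shot("wrist","p3.png")
b=cv2.resize(w["pixels"],(480,360));cv2.imwrite("pics/p3.png",b[:,:,::-1])
E
```

```text
time_s: 45.75
ee_pos: [0.4564, -0.1954, 0.0974]
eef_rot: [-3.141, -0.0, 1.059]
contact_force: [0.4, 0.3, 0.4]
grip_width: 0.072
grip_force: 52.1
t 45.8 tcp [ 0.4564 -0.1954  0.0974] [-3.141 -0.     1.059] F [0.4 0.3 0.4] grip 0.072 52.1
turn total [-0.0001 -0.0001  0.0009] rows 1 each [-0.0001 -0.0001  0.0009]
then shift total [-0.0052  0.0232  0.5532] rows 2 each [-0.0026  0.0116  0.2766]
```

View pics/p3.png

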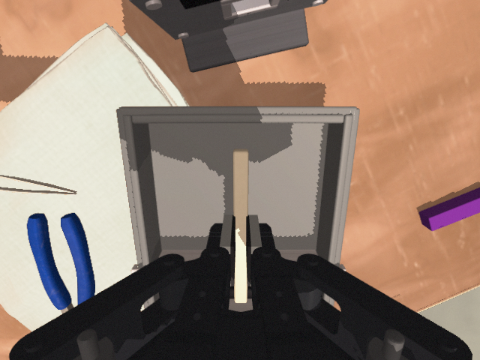

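The rod is above the left bay and parallel to it, with its tip at (241,150) in the scaled picture and the end wall's far rim at row 108.

Run:
```python
from h import *; from tf import *
w=shot("wrist");z=telemetry.state()["ee_pos"][2]
print(tt(onz(w,[[321,200]],z+.005)),tt(onz(w,[[321,403]],z+.005)),"far rim",tt(onz(w,[[157,143],[479,143]],.06)),tt(telemetry.state()["ee_pos"]))
```

```text
[[-0.00085755  0.1156912 ]] [[-0.00046327  0.0161876 ]] far rim [[-0.08329995  0.13559421]
 [ 0.07906577  0.13613092]] [[-0.00023961  0.06817683]]
```

```bash
python3 -m handwheel '[0,0,0.25,0,0,0,0,0,0.2,0,0,0,0,0,0.06,0,0,0,0,0,0.03,0,0,0,0,0,0,0,0,0]'; python3 -m handwheel '[0,0,0.01,0,0,0,0,0,0,0,0,0]'; python3 -m handwheel '[0,0,0,0,0,0,0,0,0,0,0,0,0,0,0,0,0,0]' 0.3; python3 -m handwheel '[0,0,-0.2,0,0,0,0,0,-0.35,0,0,0,0,0,-0.35,0,0,0,0,0,-0.35,0,0,0,-0.35,0,-0.3,0,0,0,-0.3,0,0,0,0,0,0,0,0,0,0,0,0,0,0,0,0,0]'
python3 - <<'E'
from h import *
s=telemetry.state();print(s["ee_pos"],s["eef_rot"])
w=shot("wrist","f.png")
E
```

```text
time_s: 46.35
ee_pos: [0.4575, -0.1971, 0.0344]
eef_rot: [3.138, 0.001, 1.058]
contact_force: [-0.0, -0.5, -0.0]
grip_width: 0.072
grip_force: 52.0
time_s: 46.55
ee_pos: [0.4572, -0.1969, 0.0332]
eef_rot: [3.138, 0.001, 1.058]
contact_force: [-0.5, 0.5, -0.6]
grip_width: 0.078
grip_force: 52.0
time_s: 46.85
ee_pos: [0.4564, -0.1965, 0.0322]
eef_rot: [3.14, 0.001, 1.058]
contact_force: [0.1, 0.4, 0.7]
grip_width: 0.301
grip_force: 0.0
time_s: 47.65
ee_pos: [0.4195, -0.2609, 0.2143]
eef_rot: [3.141, -0.0, 1.056]
contact_force: [-0.3, -0.7, 0.4]
grip_width: 0.295
grip_force: 0.0
[ 0.41952682 -0.26086368  0.21431545] [ 3.14093940e+00 -1.55529585e-04  1.05589407e+00]
```

View pics/f.png

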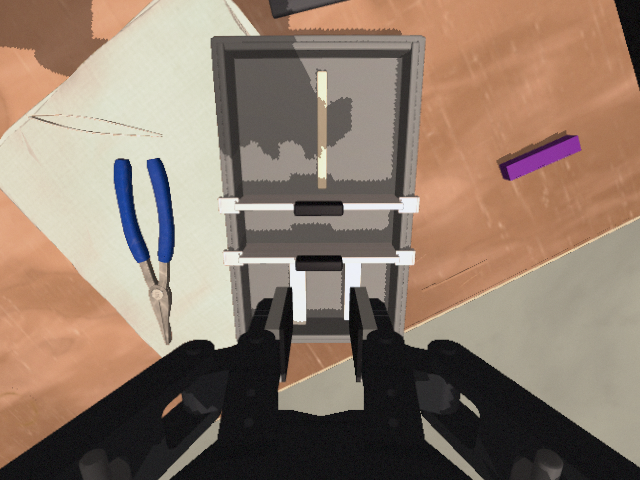

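The rod lies in the left bay from (322,70) to (322,188), and both bars are at (298,292) and (352,291) in the right bay. I'll check these numerically before handing in.

Run:
```python
from h import *; from tf import *
np.set_printoptions(precision=4,suppress=True)
w=shot("wrist")
print("rod",tt(onz(w,[[322,70],[322,188]],.035)),"clips",tt(onz(w,[[318,204],[319,258],[318,204],[319,258]],.069)),"tabs",tt(onz(w,[[318,208],[319,263]],.083)))
print("bar L end",tt(onz(w,[[299,324],[349,320]],.043)),"rims",tt(onz(w,[[213,38],[424,38],[239,342]],.06)))
```

```text
rod [[-0.0017  0.1149]
 [-0.0013  0.0152]] clips [[-0.0047  0.0075]
 [-0.0039 -0.0406]
 [-0.0047  0.0075]
 [-0.0039 -0.0406]] tabs [[-0.0046  0.0072]
 [-0.0038 -0.0398]]
bar L end [[-0.0243 -0.1225]
 [ 0.0265 -0.1177]] rims [[-0.0846  0.134 ]
 [ 0.0756  0.1343]
 [-0.0825 -0.1326]]
```

```bash
python3 -c "
from bench import workorder
print(workorder.finish_job())"
```

```text
the job is handed in; nothing more can be done
None
```

I handed the job in at about 48 s, and hand-in gave no verdict: the key was pressed fully in with the rod before and after loading, the left bay measures about 116 mm with the one rod flat in it, the right bay about 82 mm with the two bars flat in it, and I never touched the vial or the steel block.

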